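# Prop the child guard open and set the mug warmer

### The job

The control knob of the mug warmer is covered by a child guard that springs shut when let go. Take the wooden prop from its holder, lift the guard with it and stand the prop fully home in the round socket between knob and hinge, so that the guard stays open leaning on it; then turn the knob clockwise until the line on its top points at the one long mark on the scale. Be gentle: do not force the guard or ram the prop at the warmer, and leave everything else where it stands.

Things in the scene. Friction and masses are not known exactly. Their poses are not given: they have to be found in the camera images.
- warmer: White mug warmer, fixed. Origin at worktop level under the control box, z up, +x from knob to hinge to mug plate (18 to 22 mm high, x 98..228). Control box: x -72..100, y -58..58 mm, deck at z 45. On y = 0: knob axis x -14, socket x 58, hinge x 78 between two cheeks at y -52 and 52 (up to z 90). The scale's long mark, on the deck, points from the knob to -x.
- socket (a point): Centre of the mouth of the round socket in the deck: 18.5 mm diameter with a 1.5 mm chamfer, 38 mm deep, vertical; axes as the warmer's.
- hinge (a point): Middle of the guard's hinge line, z 83 mm, 38 mm above the deck; the hinge line runs along the warmer's y.
- lip (a point): Middle of the front end of the guard (end of its lip), moving with it. The guard is an aluminium plate 92 mm wide, 4 thick (hinge line in mid thickness), flat for 120 mm from the hinge towards the warmer's -x, then a 14 mm lip bent up by 40 degrees. Shut, its underside is 36 mm above the deck, open in front and at the sides. Wood grips on it: pushing forward under the shut lip jams, lifting along its arc does not.
- guard (a joint): Angle of the guard in rad: 0 shut (level), 1.57 upright, 1.9 end stop; about 1.45 when it leans on the seated prop. It weighs 70 to 130 g, and a light spring also closes it from any angle (0.03 to 0.06 Nm).
- dial (a joint): Angle of the knob in rad, growing clockwise seen from above. It starts between 0 and 0.35; the line on its top points at the long mark at 1.30; stop at 2.4. Stiff: about 0.08 Nm, stays where it is left.
- dial_grip (a point): On the axis of the round black knob, 18 mm above the deck. The knob is 30 mm in diameter (a 36 mm flange at its lowest 4 mm), its top 28 mm above the deck.
- prop: Round wooden prop, loose, 65 to 110 g, at first upright in its holder. Origin at the centre of its lower end, z to the top; 178 mm long: spigot 16 mm across, 30 long, tip rounded to 11; cone widening to 26 mm from 30 to 38 mm; then a plain 26 mm body. Seated, its cone rests on the socket's mouth: lower end about 30 mm below the deck, top 148 above.
- prop_tip (a point): Centre of the prop's lower end.
- prop_top (a point): Centre of the prop's upper end.
- holder: Dark wooden block 70 x 70 x 30 mm, fixed, with a 30 mm hole 26 mm deep in its middle in which the prop stands with its lower end 4 mm above the worktop. Origin at the centre of its underside.
- cup: Small white cup with handle, 62 x 89 x 52 mm, standing on the warmer's mug plate; leave alone. Origin at the centre of its underside.
- coffee_jar: Glass coffee jar with dark lid, 83 mm across, 130 high; leave alone.
- jigger: Double-cone jigger, 46 mm across, 80 high; leave alone.
- tongs: Ice tongs lying flat, 171 x 43 x 16 mm; leave alone.
- cork: Wine cork lying, 23 mm across, 45 long; leave alone.
Mind the look-alikes: they are no part of the job. There is more than one size of the prop; the job needs the middle-sized.

How it is judged:
By the outcome, as a careful person would: the job done as asked, in the order asked, and still so for the second after the job is handed in, with the robot touching nothing.
It also fails if it takes over 61 s, if anything falls off the work surface, if the arm or the gripper's body presses on something with over 40 N, if the wrist force passes 120 N, or if a joint passes its speed limit or range.

### The arm

A 7-joint arm with a two-finger parallel gripper is mounted at the origin on a cart in front of the work surface, level with it; the furniture and walls round the work are solid. World frame = base frame: x ahead of the robot, y to its left, z up, the work surface at z = 0. Lengths are in mm, angles in rad, forces in N, time in s.
With the tool pointing down it reaches from about 425 to 825 mm from the base axis. Payload 3.6 kg.
Tool frame: the origin (TCP) lies on the centre line of the jaws, within the pads' length; the fingertips stand 8 mm ahead of it and the grasp point (between the pads) lies 11 mm behind it; z points along the fingers, y is the direction in which the jaws open and shut (so a half turn about z gives the same grasp; the last joint's range is limited). The gripper opens to 85 mm and grips with 20 to 120 N. Pads are 22 mm wide; open, the fingers measure 114 mm over their backs; the gripper's body (76 mm by 85 mm) begins 54 mm behind the grasp point. The pads swing forward as they close: fully open they stand 13 mm farther back than shut.
Start: joints at [-1.19, 0.615, -0.013, 1.423, 0.008, 1.103, -0.04], TCP at [257.152, 596.939, 239.297] pointing down, gripper open.
Joint ranges: [-3.12, 3.12], [-0.3, 2.06], [-1.34, 1.32], [0.26, 2.42], [-1.36, 4.5], [0.01, 1.98], [-2.84, 2.84]. Speed limits (rad/s): [2.79, 2.79, 3.14, 3.14, 3.14, 3.14, 3.14].

### API

Orientations are given as a 3x3 rotation matrix whose columns are the frame's x, y, z axes.
In Python, from plant import ctrl gives the robot as it stands. The module is installed in compiled form; this text tells all that it offers.
- The arm moves only by the tool jog_arm, never from a script. Its argument "plan" is a list of rows, each a list of 3 entries, a list of its own where there are three numbers: the shift along the tool's x, y, z in cm, then the turn, a rotation vector about the tool's x, y, z in rad, then the opening in per cent of the stroke, from 0 (shut) to 100 (fully open). A call has exactly 10 rows; each row shifts and turns the commanded pose from where the row before left it, along the tool's axes as they then stand; what a row does not reach is not made up. A row lasts 1/12 s, in which the tool goes at most 41.7 mm and 7.16 degrees, less where a joint would pass 70% of its speed; a pose out of reach is approached as far as the arm can. A call with a gripper value outside its range is refused whole. The fingers move at their own pace and stop on an object; the grip force is fixed at half the most. Time passes only in rows, so rows that do not move let the fingers close, or fill a call up. It gives the time, the measured TCP pose, the force and the opening at its end, in the units of the state.
- ctrl.get_state(): the state, without advancing time (a new reading comes with each control period).
- ctrl.read_camera(name): name is "side" or "top" or "wrist"; returns the picture (384x512x3 uint8, blue, green, red); there is no depth.
- ctrl.camera_params(name): a dict with "fx", "fy", "cx", "cy" (pixels), "k1" (the pictures are not rectified: a ray, as slopes to the right and down, at radius r is drawn at 1 + k1 r^2 times it, then the intrinsics apply), "origin" and "orientation" of the camera in the world. Camera axes: x right, y down, z forward; pixel columns grow to the right and rows downward; lengths in mm; the calibration is good to about 2 mm. A picture is of the moment at which its call begins: read the wrist's pose just before it. camera_params takes no time and is no camera call; for the wrist camera it gives the pose at the moment of the call.
- ctrl.hand_in(): hands the job in, once; it reports no verdict.
The state is a dict: "time_s": time; "joints": joint angles; "qd": joint speeds; "joint_efforts": joint torques, N m; "ee_pos": TCP position; "tool_rot": TCP orientation; "ft_force": force on the tool from outside, world axes, zero at the start; "torque": the same for the moment, N m; "finger_gap": opening from 0.0 (shut) to 1.0 (fully open).
Only numpy, scipy, OpenCV 4.12 (cv2) and the standard library are available. Lean on these libraries where they do the work, as an engineer would, in place of code of your own. Each camera call takes 0.05 s, during which the arm holds its last target.

## Working session

There is one attempt and no reset: what is moved stays moved. The work goes in short steps, Python scripts to look and compute and a tool call to move; the robot and the scene stay as the last step left them, time stands still between calls to the robot, and variables do not carry over. Pictures are saved under pics/ and viewed, and the job is handed in when it is done.

Besides the shell and the picture viewer there is one more tool, called after ">>>" as a command line: name --argument value ..., lists and objects as JSON in quotes. jog_arm: Moves the arm, as the interface text tells. Its arguments: {"type":"object","properties":{"plan":{"type":"array","items":{"type":"array"}}},"required":["plan"]}

```bash
mkdir -p pics; ls
cat > h.py <<'E'
import numpy as np, cv2
from plant import ctrl
def P(n):
    p=ctrl.camera_params(n); return p
def ray(p,u,v):
    x=(u-p['cx'])/p['fx'];y=(v-p['cy'])/p['fy']
    rd=np.hypot(x,y); r=rd
    for _ in range(30): r=rd/(1+p['k1']*r*r)
    s=r/rd if rd>0 else 1
    d=np.array(p['orientation'])@np.array([x*s,y*s,1.]); return np.array(p['origin'],float),d/np.linalg.norm(d)
def onz(p,u,v,z):
    o,d=ray(p,u,v); return o+d*(z-o[2])/d[2]
def proj(p,X):
    c=np.array(p['orientation']).T@(np.array(X,float)-np.array(p['origin']))
    x,y=c[0]/c[2],c[1]/c[2]; k=1+p['k1']*(x*x+y*y)
    return np.array([p['fx']*x*k+p['cx'],p['fy']*y*k+p['cy']])
def tri(p1,a,p2,b):
    o1,d1=ray(p1,*a);o2,d2=ray(p2,*b)
    A=np.array([d1,-d2]).T; t=np.linalg.lstsq(A,o2-o1,rcond=None)[0]
    q1=o1+d1*t[0];q2=o2+d2*t[1]; return (q1+q2)/2,np.linalg.norm(q1-q2)
def snap(n,name,crop=None,s=1):
    im=ctrl.read_camera(n); cv2.imwrite(f'pics/{name}_raw.png',im)
    return im
def show(im,name,crop=None,s=1):
    if crop: x0,y0,x1,y1=crop; im=im[y0:y1,x0:x1]
    im=cv2.resize(im,None,fx=s,fy=s,interpolation=cv2.INTER_CUBIC); cv2.imwrite(f'pics/{name}.png',im)
E
python3 - <<'E'
from h import *
np.set_printoptions(precision=3,suppress=True)
for n in ['top','side','wrist']:
    p=P(n);print(n,{k:np.array(v).round(3).tolist() for k,v in p.items()})
    im=snap(n,n+'0'); show(im,n+'0',s=1.5)
print(ctrl.get_state())
E
```

```text
pics
top {'fx': 433.564, 'fy': 433.564, 'cx': 255.9, 'cy': 194.599, 'k1': -0.016, 'origin': [297.681, 38.959, 1439.367], 'orientation': [[0.024, -0.985, 0.168], [-1.0, -0.023, 0.005], [-0.001, -0.169, -0.986]]}
side {'fx': 366.079, 'fy': 366.079, 'cx': 260.033, 'cy': 192.628, 'k1': 0.032, 'origin': [80.88, -560.859, 906.13], 'orientation': [[0.807, -0.422, 0.413], [-0.591, -0.575, 0.566], [-0.001, -0.701, -0.713]]}
wrist {'fx': 283.953, 'fy': 283.953, 'cx': 260.356, 'cy': 190.074, 'k1': 0.013, 'origin': [193.01, 623.819, 371.901], 'orientation': [[0.396, 0.883, 0.251], [0.918, -0.38, -0.112], [-0.003, 0.275, -0.961]]}
{'time_s': 0.15, 'joints': array([-1.19 ,  0.616, -0.013,  1.425,  0.008,  1.103, -0.04 ]), 'qd': array([-0.   , -0.002, -0.001, -0.007,  0.001,  0.001, -0.001]), 'joint_efforts': array([  0.001, -46.966,   0.26 , -17.125,   0.01 ,   0.007,  -0.   ]), 'ee_pos': array([256.96 , 596.409, 238.382]), 'tool_rot': array([[-0.918,  0.396, -0.001],
       [ 0.396,  0.918, -0.002],
       [-0.   , -0.002, -1.   ]]), 'ft_force': array([ 0.171,  0.474, -0.541]), 'torque': array([ 0.04 ,  0.007, -0.023]), 'finger_gap': 1.0005592797179257}
```

View pics/top0.png

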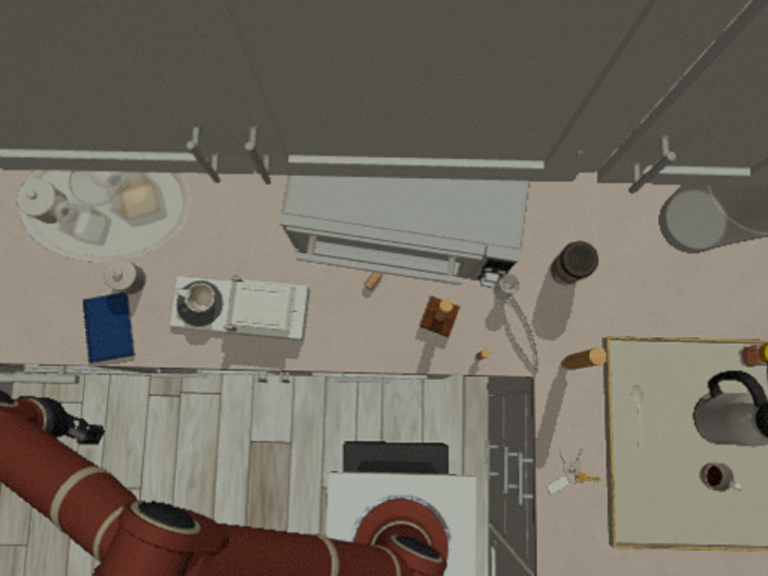

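View pics/side0.png

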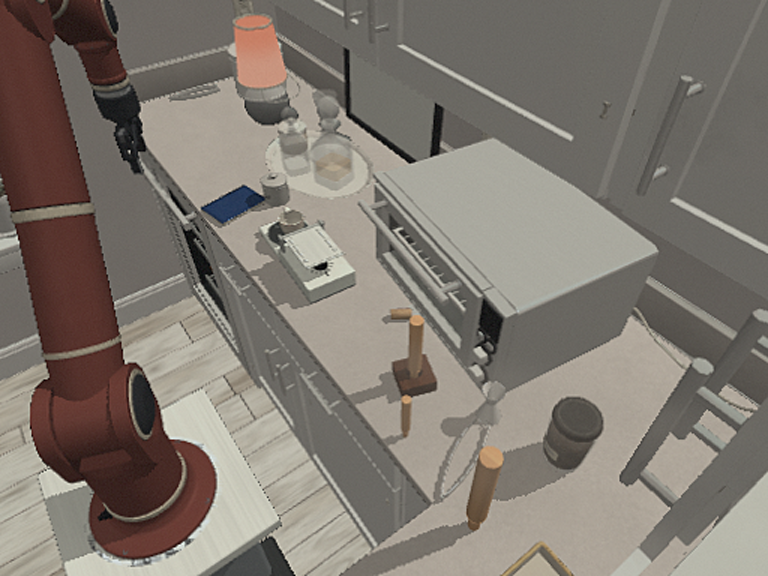

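View pics/wrist0.png

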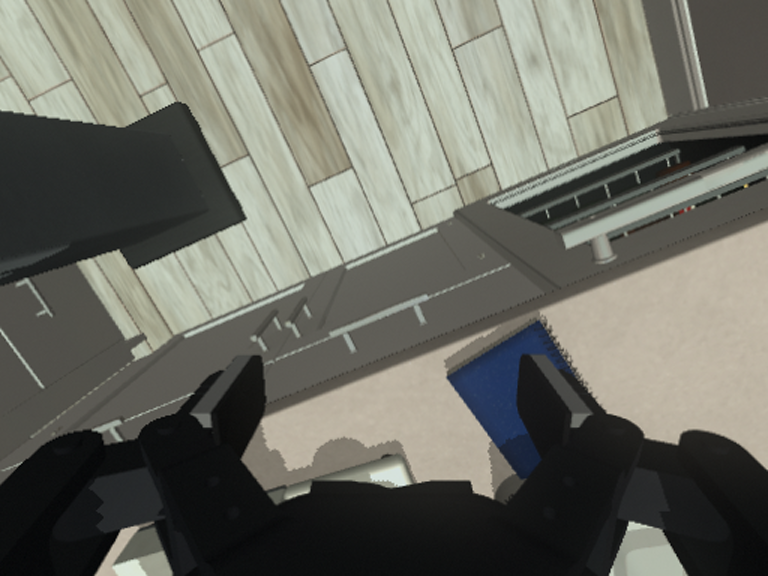

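Run:
```python
from h import *
t=cv2.imread('pics/top0_raw.png');s=cv2.imread('pics/side0_raw.png')
show(t,'t_w',(100,170,220,240),6.5); show(t,'t_p',(235,180,345,255),7)
show(s,'s_w',(160,120,250,210),6.5); show(s,'s_p',(250,200,350,310),5.4)
```

```text
(no output)
```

View pics/t_w.png

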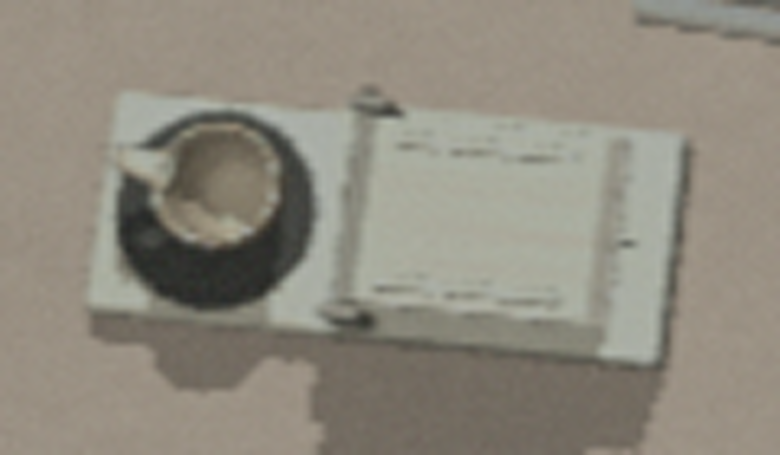

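View pics/t_p.png

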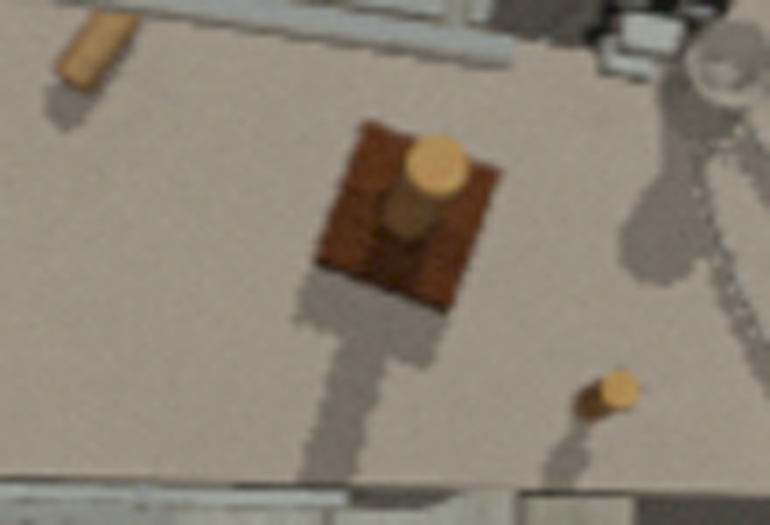

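View pics/s_w.png

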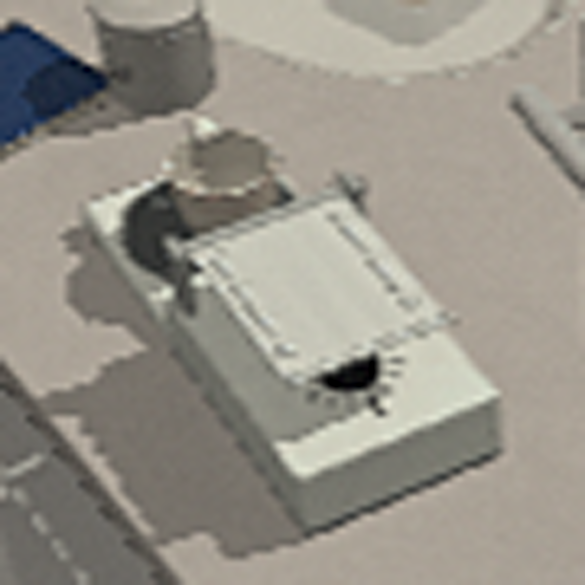

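View pics/s_p.png

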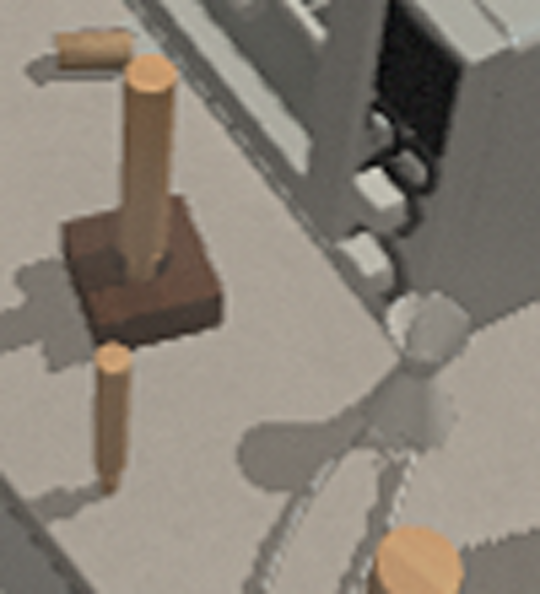

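Run:
```python
from h import *
np.set_printoptions(precision=1,suppress=True)
t=P('top');s=P('side')
T=lambda a,b:(a/6.5+100,b/6.5+170)
S=lambda a,b:(a/6.5+160,b/6.5+120)
for n,pt in dict(near=T(663,362),far=T(688,135)).items(): print(n,onz(t,*pt,45))
for n,pt in dict(far=S(497,397),near=S(300,475)).items(): print(n,onz(s,*pt,45))
print('longmark tip',onz(s,*S(383,410),45), onz(t,*T(627,243),45))
a=onz(t,*T(90,305),18);b=onz(t,*T(120,95),18);print('plate end',a,b)
tp=lambda a,b:(a/7+235,b/7+180); sp=lambda a,b:(a/5.4+250,b/5.4+200)
print('prop top z182',onz(t,*tp(437,165),182),onz(s,*sp(151,73),182),tri(t,tp(437,165),s,sp(151,73)))
print('small top',tri(t,tp(620,390),s,sp(114,358)))
print('large top',tri(t,(398,237.5),s,sp(418,560)))
c=[onz(t,*tp(*q),30)for q in [(368,122),(500,172),(449,310),(317,263)]];print('holder',np.array(c),np.mean(c,0))
c=[onz(s,*sp(*q),30)for q in [(65,230),(180,198),(221,292),(104,343 -25)]];print('holder',np.array(c),np.mean(c,0))
```

```text
near [430.2 217.7  45. ]
far [544.8 210.2  45. ]
far [547.8 214.   45. ]
near [435.7 225.4  45. ]
longmark tip [494.5 240.9  45. ] [489.3 238.3  45. ]
plate end [454.8 513.9  18. ] [563.7 507.   18. ]
prop top z182 [488.8 -76.8 182. ] [493.  -76.4 182. ] (array([490. , -77.4, 184.4]), np.float64(3.5190617203492227))
small top (array([ 402.9, -163.3,  122.1]), np.float64(4.011840321091442))
large top (array([ 394.1, -353.6,  233.4]), np.float64(4.501387295167229))
holder [[ 531.6  -58.1   30. ]
 [ 509.2 -120.3   30. ]
 [ 443.7  -96.9   30. ]
 [ 464.3  -35.1   30. ]] [487.2 -77.6  30. ]
holder [[ 471.   -36.6   30. ]
 [ 535.6  -56.7   30. ]
 [ 513.8 -118.5   30. ]
 [ 453.6  -94.8   30. ]] [493.5 -76.6  30. ]
```

Candidates (top-view pixels): prop in the holder at (297,204), with its top at about z 183, so it fits the middle 178 mm prop. The small one is at (324,236), top z 122. The large one is at (398,237), top z 233. I choose the one in the holder, and the crop confirms it. The warmer is at top pixels (114–206, 184–226), with its long-mark end facing right. Next I'll move over the warmer for a close look.

```bash
cat >> h.py <<'E'
from scipy.spatial.transform import Rotation as Ro
ANG=1.497
def frame(beta,ang=None,flip=False):
    a=ANG if ang is None else ang
    ux=np.array([np.cos(a),np.sin(a),0]); 
    z=np.sin(beta)*ux-np.cos(beta)*np.array([0,0,1]); x=np.cos(beta)*ux+np.sin(beta)*np.array([0,0,1])
    return np.array([x,np.cross(z,x),z]).T
def rows(p1,R1,n,p0=None,R0=None,wp=None,grip=100):
    """straight line + constant-rate turn from measured (or given) pose, n rows (padded to 10)"""
    s=ctrl.get_state()
    p0=s['ee_pos'] if p0 is None else p0; R0=s['tool_rot'] if R0 is None else R0
    p0=np.array(p0);R0=np.array(R0)
    w=Ro.from_matrix(R0.T@R1).as_rotvec()/n; d=(np.array(p1)-p0)/n
    R=R0.copy(); out=[]
    for i in range(n):
        sh=R.T@d/10; out.append([sh.round(2).tolist(),w.round(3).tolist(),grip]); R=R@Ro.from_rotvec(w).as_matrix()
    print('step mm',np.linalg.norm(d).round(1),'deg',np.degrees(np.linalg.norm(w)).round(2))
    for o in out: print(o)
    return out
def st():
    s=ctrl.get_state(); print('t',round(s['time_s'],2),'p',s['ee_pos'].round(1),'F',s['ft_force'].round(1),'M',s['torque'].round(2),'gap',round(s['finger_gap'],3),'q',s['joints'].round(2)); return s
E
python3 - <<'E'
from h import *
np.set_printoptions(precision=1,suppress=True)
T=lambda u,v:(u/1.5,v/1.5)
t=P('top');s=P('side')
print('handle right',tri(t,T(467,280),s,T(481,297)),'left',tri(t,T(297,258),s,T(366,207)))
rows([490,190,330],frame(0),12)
E
```

```text
handle right (array([ 551.6, -126.6,  240.9]), np.float64(54.89707573063116)) left (array([575.8, 211.6, 213.7]), np.float64(13.659096750129253))
step mm 39.8 deg 5.91
[[-3.12, -2.34, -0.76], [-0.0, 0.0, 0.103], 100]
[[-3.35, -2.01, -0.76], [-0.0, 0.0, 0.103], 100]
[[-3.54, -1.65, -0.76], [-0.0, 0.0, 0.103], 100]
[[-3.69, -1.28, -0.76], [-0.0, 0.0, 0.103], 100]
[[-3.8, -0.89, -0.76], [-0.0, 0.0, 0.103], 100]
[[-3.87, -0.5, -0.76], [-0.0, 0.0, 0.103], 100]
[[-3.9, -0.1, -0.76], [-0.0, 0.0, 0.103], 100]
[[-3.89, 0.31, -0.76], [-0.0, 0.0, 0.103], 100]
[[-3.84, 0.71, -0.76], [-0.0, 0.0, 0.103], 100]
[[-3.75, 1.1, -0.76], [-0.0, 0.0, 0.103], 100]
[[-3.61, 1.48, -0.76], [-0.0, 0.0, 0.103], 100]
[[-3.44, 1.84, -0.76], [-0.0, 0.0, 0.103], 100]
```

>>> jog_arm --plan '[[[-3.1,-2.3,-0.8],[0,0,0.103],50],[[-3.4,-2.0,-0.8],[0,0,0.103],50],[[-3.5,-1.7,-0.8],[0,0,0.103],50],[[-3.7,-1.3,-0.8],[0,0,0.103],50],[[-3.8,-0.9,-0.8],[0,0,0.103],50],[[-3.9,-0.5,-0.8],[0,0,0.103],50],[[-3.9,-0.1,-0.8],[0,0,0.103],50],[[-3.9,0.3,-0.8],[0,0,0.103],50],[[-3.8,0.7,-0.8],[0,0,0.103],50],[[-3.8,1.1,-0.8],[0,0,0.103],50]]'

```text
time_s: 0.98
ee_pos: [451.7, 256.1, 319.6]
tool_rot: [[-0.129, 0.992, -0.0], [0.992, 0.129, 0.0], [0.0, -0.0, -1.0]]
ft_force: [-0.1, 0.7, -0.7]
finger_gap: 0.498
```

Run:
```python
from h import *
s=st(); print(s['tool_rot'].round(3)); p=P('wrist'); import pickle; im=snap('wrist','w1'); pickle.dump(p,open('w1.pkl','wb')); show(im,'w1',s=1.5); st()
```

```text
t 0.98 p [451.7 256.1 319.6] F [-0.1  0.7 -0.7] M [ 0.01 -0.1   0.02] gap 0.498 q [-0.78  0.35  0.32  1.68 -0.12  1.14 -0.3 ]
[[-0.129  0.992 -0.   ]
 [ 0.992  0.129  0.   ]
 [ 0.    -0.    -1.   ]]
t 1.03 p [457.8 245.9 321.8] F [ 2.8 -6.6  1.7] M [-0.45 -0.2  -0.06] gap 0.499 q [-0.77  0.34  0.33  1.68 -0.11  1.14 -0.3 ]
```

View pics/w1.png

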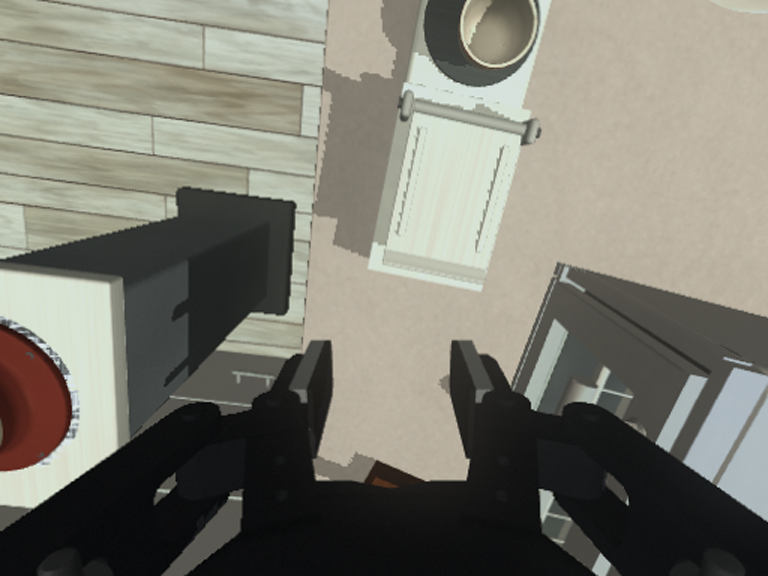

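>>> jog_arm --plan '[[[-3.6,1.5,-0.5],[0,0,0.103],50],[[-2.0,1.0,0],[0,0,0.1],50],[[0,0,0],[0,0,0],50],[[0,0,0],[0,0,0],50],[[0,0,0],[0,0,0],50],[[0,0,0],[0,0,0],50],[[0,0,0],[0,0,0],50],[[0,0,0],[0,0,0],50],[[0,0,0],[0,0,0],50],[[0,0,0],[0,0,0],50]]'

```text
time_s: 1.87
ee_pos: [481.5, 204.8, 324.3]
tool_rot: [[0.068, 0.998, -0.0], [0.998, -0.068, -0.0], [-0.0, -0.0, -1.0]]
ft_force: [-0.3, 1.6, -0.2]
finger_gap: 0.5
```

Run:
```python
from h import *
s=st(); print(s['tool_rot'].round(3)); p=P('wrist'); import pickle; im=snap('wrist','w2'); pickle.dump(p,open('w2.pkl','wb')); show(im,'w2',s=1.5);show(im,'w2c',(220,20,380,220),3.0)
```

```text
t 1.87 p [481.5 204.8 324.3] F [-0.3  1.6 -0.2] M [-0.02  0.    0.02] gap 0.5 q [-0.71  0.35  0.38  1.66 -0.14  1.15 -0.36]
[[ 0.068  0.998 -0.   ]
 [ 0.998 -0.068 -0.   ]
 [-0.    -0.    -1.   ]]
```

View pics/w2.png

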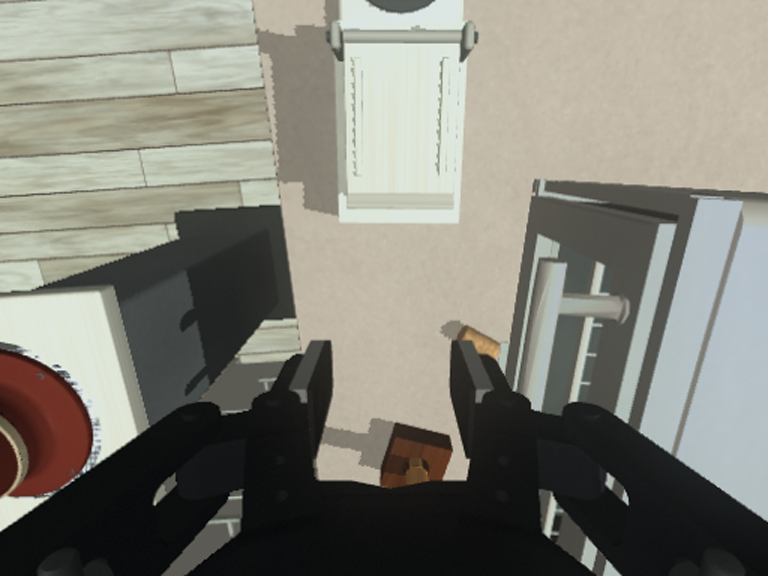

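View pics/w2c.png

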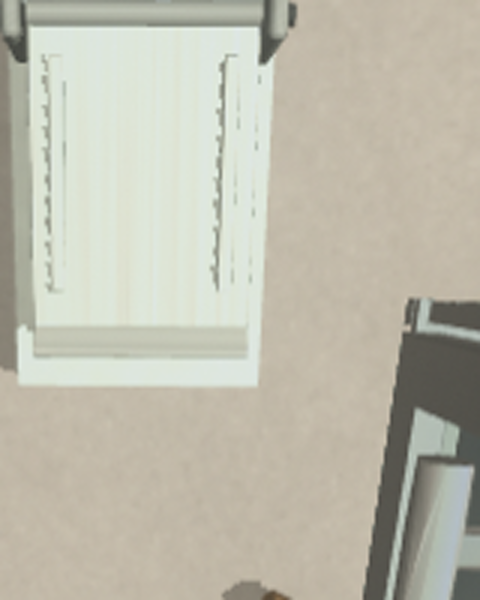

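Run:
```python
from h import *
import pickle
np.set_printoptions(precision=1,suppress=True)
p=pickle.load(open('w2.pkl','rb'))
C=lambda a,b:(a/3+220,b/3+20)
im=cv2.imread('pics/w2_raw.png').astype(int)
# refine front edge & side edges: columns/rows gradients
g=im.sum(2)
for u in [235,250,265,280,295]: 
    d=np.diff(g[140:155,u]); print(u,140+np.argmin(d)+.5, d.min())
for v in [140,145,147]:
    d=np.diff(g[v,218:235]);e=np.diff(g[v,298:315]);print(v,218+np.argmax(d)+.5,298+np.argmin(e)+.5)
a=onz(p,*C(19,386),45);b=onz(p,*C(258,386),45);print('deck front',a,b,(a+b)/2,np.linalg.norm(a-b))
a=onz(p,*C(35,326),85);b=onz(p,*C(247,326),85);print('fold',a,b,(a+b)/2,np.linalg.norm(a-b))
a=onz(p,343/1.5,38/1.5,83);b=onz(p,463/1.5,38/1.5,83);print('hinge',a,b,(a+b)/2,np.linalg.norm(a-b))
```

```text
235 148.5 -57
250 148.5 -73
265 148.5 -81
280 148.5 -68
295 148.5 -68
140 225.5 305.5
145 225.5 305.5
147 225.5 305.5
deck front [433.1 221.7  45. ] [548.4 213.7  45. ] [490.7 217.7  45. ] 115.61986584824791
fold [447.7 251.8  85. ] [538.3 245.6  85. ] [493.  248.7  85. ] 90.84011112417147
hinge [455.5 369.9  83. ] [549.2 363.4  83. ] [502.3 366.7  83. ] 93.84767193197932
```

Run:
```python
from h import *
np.set_printoptions(precision=1,suppress=True)
R=frame(.6); g=np.array([491.5,-76,136]); tcp=g+11*R[:,2]; pre=tcp-110*R[:,2]; print(tcp,pre)
rows(pre,R,10,grip=60)
```

```text
[492.  -69.8 126.9] [ 487.4 -131.7  217.7]
step mm 35.3 deg 3.44
[[-3.35, 0.29, 1.07], [-0.0, 0.06, 0.001], 60]
[[-3.41, 0.29, 0.86], [-0.0, 0.06, 0.001], 60]
[[-3.46, 0.29, 0.66], [-0.0, 0.06, 0.001], 60]
[[-3.49, 0.29, 0.45], [-0.0, 0.06, 0.001], 60]
[[-3.51, 0.29, 0.24], [-0.0, 0.06, 0.001], 60]
[[-3.52, 0.3, 0.03], [-0.0, 0.06, 0.001], 60]
[[-3.51, 0.3, -0.18], [-0.0, 0.06, 0.001], 60]
[[-3.49, 0.3, -0.39], [-0.0, 0.06, 0.001], 60]
[[-3.46, 0.3, -0.6], [-0.0, 0.06, 0.001], 60]
[[-3.42, 0.3, -0.81], [-0.0, 0.06, 0.001], 60]
```

>>> jog_arm --plan '[[[-3.4,0.3,1.0],[0,0.06,0],60],[[-3.4,0.3,0.9],[0,0.06,0],60],[[-3.5,0.3,0.6],[0,0.06,0],60],[[-3.5,0.3,0.4],[0,0.06,0],60],[[-3.5,0.3,0.2],[0,0.06,0],60],[[-3.5,0.3,0.0],[0,0.06,0],60],[[-3.5,0.3,-0.2],[0,0.06,0],60],[[-3.5,0.3,-0.4],[0,0.06,0],60],[[-3.5,0.3,-0.6],[0,0.06,0],60],[[-3.4,0.3,-0.8],[0,0.06,0],60]]'

```text
time_s: 2.75
ee_pos: [488.5, -135.2, 219.7]
tool_rot: [[0.056, 0.998, 0.041], [0.822, -0.069, 0.565], [0.567, 0.002, -0.824]]
ft_force: [1.6, -0.4, -0.8]
finger_gap: 0.599
```

>>> jog_arm --plan '[[[0,0,0],[0,0,0],60],[[0,0,0],[0,0,0],60],[[0,0,0],[0,0,0],60],[[0,0,0],[0,0,0],60],[[0,0,0],[0,0,0],60],[[0,0,0],[0,0,0],60],[[0,0,0],[0,0,0],60],[[0,0,0],[0,0,0],60],[[0,0,0],[0,0,0],60],[[0,0,0],[0,0,0],60]]'

```text
time_s: 3.58
ee_pos: [488.5, -132.9, 219.9]
tool_rot: [[0.056, 0.998, 0.039], [0.823, -0.068, 0.563], [0.565, 0.0, -0.825]]
ft_force: [0.0, -0.3, -0.2]
finger_gap: 0.597
```

Run:
```python
from h import *
np.set_printoptions(precision=3,suppress=True)
s=st(); print(s['tool_rot']);p=P('wrist'); import pickle; im=snap('wrist','w3'); pickle.dump(p,open('w3.pkl','wb')); show(im,'w3',s=1.5)
R=frame(.6); g=np.array([491.5,-76,136]); tcp=g+11*R[:,2]
rows(tcp,R,5,grip=60)
```

```text
t 3.58 p [ 488.5 -132.9  219.9] F [ 0.  -0.3 -0.2] M [-0.62  0.06  0.04] gap 0.597 q [ 0.33  0.58  0.3   1.77 -0.7   1.26  0.92]
[[ 0.056  0.998  0.039]
 [ 0.823 -0.068  0.563]
 [ 0.565  0.    -0.825]]
step mm 22.5 deg 0.06
[[-0.0, -0.02, 2.25], [-0.001, 0.0, 0.001], 60]
[[-0.0, -0.02, 2.25], [-0.001, 0.0, 0.001], 60]
[[-0.0, -0.02, 2.25], [-0.001, 0.0, 0.001], 60]
[[-0.0, -0.02, 2.25], [-0.001, 0.0, 0.001], 60]
[[-0.0, -0.02, 2.25], [-0.001, 0.0, 0.001], 60]
```

View pics/w3.png

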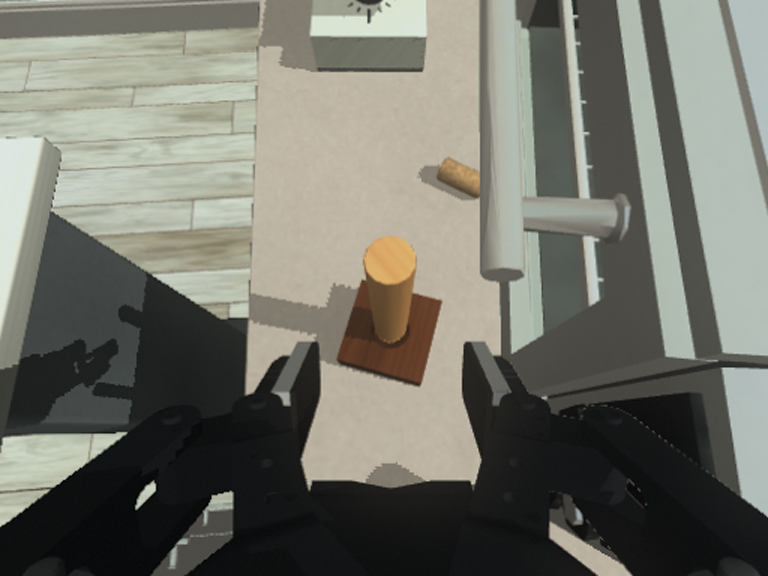

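Run:
```python
from h import *
import pickle
np.set_printoptions(precision=1,suppress=True)
p=pickle.load(open('w3.pkl','rb'))
print(onz(p,260,173.5,182))
t=P('top')
T=lambda a,b:(a/7+235,b/7+180)
# handle end: wrist (500,275)/1.5 vs top
print(tri(p,(500/1.5,276/1.5),t,T(510,52)), tri(p,(482/1.5,268/1.5),t,T(510,66)))
```

```text
[492.1 -77.2 182. ]
(array([ 530.2, -102.5,  223.2]), np.float64(0.7765497549008593)) (array([ 522.6, -101.6,  230.3]), np.float64(0.014377689238613297))
```

Run:
```python
from h import *
import pickle
np.set_printoptions(precision=1,suppress=True)
p=pickle.load(open('w2.pkl','rb')); t=P('top')
print(tri(p,(548/1.5,264/1.5),t,(297/1.5,257/1.5)),tri(p,(537/1.5,181/1.5),t,(285/1.5,222/1.5)))
s=st()
R=frame(.6,.4); g=np.array([492,-77,136]); tcp=g+11*R[:,2]; pre=tcp-90*R[:,2]; print(tcp,pre)
rows(pre,R,9,grip=60)
```

```text
(array([569.8, 213.3, 224.8]), np.float64(1.4188599360210288)) (array([646.4, 256. ,  74.6]), np.float64(65.54364450259878))
t 3.63 p [ 488.4 -133.   219.9] F [-0.6  0.8 -0.3] M [-0.6  0.  -0. ] gap 0.6 q [ 0.3  0.6  0.3  1.8 -0.7  1.3  0.9]
[497.7 -74.6 126.9] [450.9 -94.4 201.2]
step mm 6.3 deg 7.02
[[0.21, -0.45, 0.4], [-0.069, 0.0, 0.101], 60]
[[0.17, -0.49, 0.36], [-0.069, 0.0, 0.101], 60]
[[0.11, -0.53, 0.33], [-0.069, 0.0, 0.101], 60]
[[0.06, -0.56, 0.29], [-0.069, 0.0, 0.101], 60]
[[0.0, -0.58, 0.25], [-0.069, 0.0, 0.101], 60]
[[-0.06, -0.59, 0.21], [-0.069, 0.0, 0.101], 60]
[[-0.12, -0.6, 0.17], [-0.069, 0.0, 0.101], 60]
[[-0.18, -0.59, 0.13], [-0.069, 0.0, 0.101], 60]
[[-0.24, -0.58, 0.09], [-0.069, 0.0, 0.101], 60]
```

>>> jog_arm --plan '[[[0.2,-0.45,0.4],[-0.069,0,0.101],60],[[0.15,-0.5,0.35],[-0.069,0,0.101],60],[[0.1,-0.55,0.35],[-0.069,0,0.101],60],[[0.05,-0.55,0.3],[-0.069,0,0.101],60],[[0,-0.6,0.25],[-0.069,0,0.101],60],[[-0.05,-0.6,0.2],[-0.069,0,0.101],60],[[-0.1,-0.6,0.15],[-0.069,0,0.101],60],[[-0.2,-0.6,0.15],[-0.069,0,0.101],60],[[-0.25,-0.6,0.1],[-0.069,0,0.101],60],[[0,0,0],[0,0,0],60]]'

```text
time_s: 4.47
ee_pos: [451.3, -94.6, 194.6]
tool_rot: [[0.733, 0.482, 0.48], [0.392, -0.876, 0.281], [0.556, -0.018, -0.831]]
ft_force: [-0.2, -0.1, -0.2]
finger_gap: 0.604
```

Run:
```python
from h import *
np.set_printoptions(precision=3,suppress=True)
s=st(); print(s['tool_rot'])
import pickle;p=P('wrist');im=snap('wrist','w4'); pickle.dump(p,open('w4.pkl','wb')); show(im,'w4',s=1.5)
R=frame(.6,.4); g=np.array([492,-77,136]); tcp=g+11*R[:,2]
rows(tcp,R,6,grip=60)
```

```text
t 4.47 p [451.3 -94.6 194.6] F [-0.2 -0.1 -0.2] M [-0.36  0.49 -0.02] gap 0.604 q [ 0.39  0.35  0.09  2.32 -1.36  0.53  0.63]
[[ 0.733  0.482  0.48 ]
 [ 0.392 -0.876  0.281]
 [ 0.556 -0.018 -0.831]]
step mm 14.2 deg 0.97
[[0.07, 0.04, 1.41], [-0.011, 0.002, 0.012], 60]
[[0.07, 0.03, 1.41], [-0.011, 0.002, 0.012], 60]
[[0.07, 0.01, 1.41], [-0.011, 0.002, 0.012], 60]
[[0.06, -0.01, 1.41], [-0.011, 0.002, 0.012], 60]
[[0.06, -0.02, 1.41], [-0.011, 0.002, 0.012], 60]
[[0.06, -0.04, 1.41], [-0.011, 0.002, 0.012], 60]
```

View pics/w4.png

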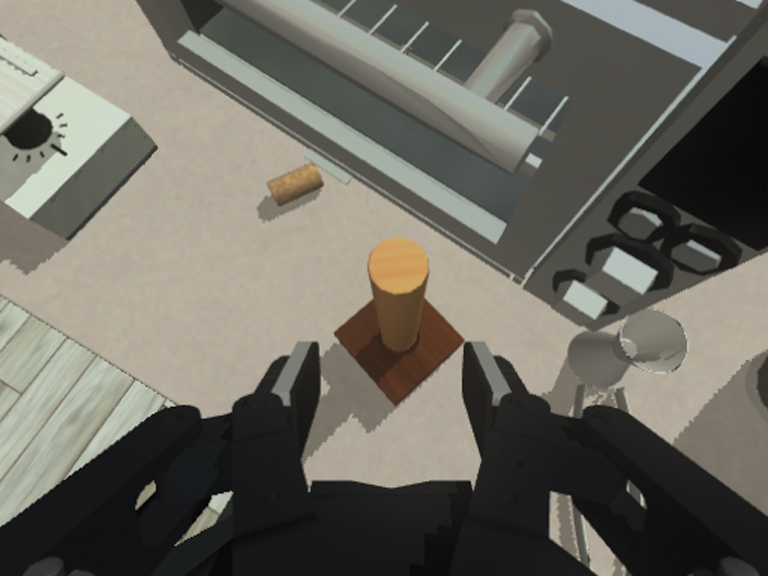

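>>> jog_arm --plan '[[[0.05,0,1.4],[-0.01,0,0.01],60],[[0.05,0,1.4],[-0.01,0,0.01],60],[[0.05,0,1.4],[-0.01,0,0.01],60],[[0.05,0,1.4],[-0.01,0,0.01],60],[[0.05,0,1.4],[-0.01,0,0.01],60],[[0.05,0,1.4],[-0.01,0,0.01],60],[[0,0,0],[0,0,0],60],[[0,0,0],[0,0,0],60],[[0,0,0],[0,0,0],60],[[0,0,0],[0,0,0],60]]'

```text
time_s: 5.35
ee_pos: [480.8, -87.4, 144.3]
tool_rot: [[0.771, 0.439, 0.462], [0.365, -0.898, 0.244], [0.522, -0.019, -0.853]]
ft_force: [-1.2, 0.2, 0.9]
finger_gap: 0.599
```

Run:
```python
from h import *
np.set_printoptions(precision=3,suppress=True)
s=st(); print(s['tool_rot']); R=s['tool_rot']; g=s['ee_pos']-11*R[:,2]; print('grasp',g,'prop in tool xy', R.T@(np.array([492,-77,g[2]])-g))
import pickle;p=P('wrist');im=snap('wrist','w5'); pickle.dump(p,open('w5.pkl','wb')); show(im,'w5',s=1.5)
```

```text
t 5.35 p [480.8 -87.4 144.3] F [-1.2  0.2  0.9] M [-0.25  0.48  0.03] gap 0.599 q [ 0.9   0.56 -0.74  2.3  -1.36  0.02  0.55]
[[ 0.771  0.439  0.462]
 [ 0.365 -0.898  0.244]
 [ 0.522 -0.019 -0.853]]
grasp [475.681 -90.049 153.701] prop in tool xy [17.348 -4.563 10.717]
```

View pics/w5.png

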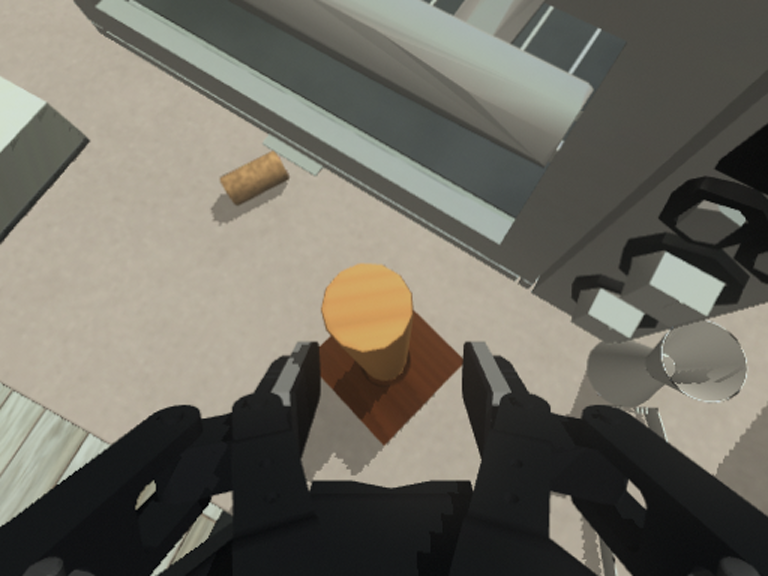

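Run:
```python
from h import *
np.set_printoptions(precision=3,suppress=True)
s=st(); p=s['ee_pos'];R0=s['tool_rot']
R=frame(.75,1.2); g=np.array([492,-77,130]); tcp=g+11*R[:,2]; pre=tcp-80*R[:,2]; print(tcp,pre)
mid=p-50*R0[:,2]; print(mid)
rows(mid,R0,2,grip=60)
rows(pre,R,8,p0=mid,grip=60)
```

```text
t 5.4 p [480.8 -87.1 144.5] F [-0.4 -0.7  0. ] M [-0.25  0.48  0.09] gap 0.598 q [ 0.9   0.56 -0.74  2.3  -1.36  0.02  0.55]
[494.717 -70.012 121.951] [ 474.957 -120.837  180.487]
[457.65  -99.338 187.119]
step mm 25.0 deg 0.0
[[0.0, 0.0, -2.5], [0.0, 0.0, 0.0], 60]
[[0.0, 0.0, -2.5], [0.0, 0.0, 0.0], 60]
step mm 3.5 deg 5.51
[[0.03, 0.34, 0.11], [0.055, 0.023, -0.076], 60]
[[-0.0, 0.34, 0.09], [0.055, 0.023, -0.076], 60]
[[-0.03, 0.35, 0.07], [0.055, 0.023, -0.076], 60]
[[-0.06, 0.35, 0.05], [0.055, 0.023, -0.076], 60]
[[-0.09, 0.34, 0.03], [0.055, 0.023, -0.076], 60]
[[-0.11, 0.34, 0.01], [0.055, 0.023, -0.076], 60]
[[-0.14, 0.33, -0.01], [0.055, 0.023, -0.076], 60]
[[-0.16, 0.31, -0.04], [0.055, 0.023, -0.076], 60]
```

>>> jog_arm --plan '[[[0,0,-3],[0,0,0],60],[[0,0,-3],[0,0,0],60],[[0,0.3,0.1],[0.055,0.023,-0.076],60],[[0,0.3,0.1],[0.055,0.023,-0.076],60],[[0,0.4,0.1],[0.055,0.023,-0.076],60],[[-0.1,0.4,0.1],[0.055,0.023,-0.076],60],[[-0.1,0.3,0],[0.055,0.023,-0.076],60],[[-0.1,0.3,0],[0.055,0.023,-0.076],60],[[-0.1,0.3,0],[0.055,0.023,-0.076],60],[[-0.2,0.3,0],[0.055,0.023,-0.076],60]]'

```text
time_s: 6.23
ee_pos: [476.8, -119.0, 172.0]
tool_rot: [[0.261, 0.936, 0.237], [0.686, -0.353, 0.636], [0.679, -0.004, -0.734]]
ft_force: [0.6, 0.2, 0.5]
finger_gap: 0.598
```

Run:
```python
from h import *
np.set_printoptions(precision=3,suppress=True)
s=st(); p=s['ee_pos'];R0=s['tool_rot'];print(R0)
R=frame(.75,1.2); g=np.array([492,-77,130]); tcp=g+11*R[:,2]; print(R)
rows(tcp,R,8,grip=60)
```

```text
t 6.23 p [ 476.8 -119.   172. ] F [0.6 0.2 0.5] M [-0.67  0.22  0.03] gap 0.598 q [ 0.86  0.63 -0.38  1.97 -0.71  0.85  0.72]
[[ 0.261  0.936  0.237]
 [ 0.686 -0.353  0.636]
 [ 0.679 -0.004 -0.734]]
[[ 0.265  0.932  0.247]
 [ 0.682 -0.362  0.635]
 [ 0.682  0.    -0.732]]
step mm 9.0 deg 0.08
[[0.05, -0.0, 0.9], [-0.001, 0.0, 0.001], 60]
[[0.05, -0.0, 0.9], [-0.001, 0.0, 0.001], 60]
[[0.05, -0.01, 0.9], [-0.001, 0.0, 0.001], 60]
[[0.05, -0.01, 0.9], [-0.001, 0.0, 0.001], 60]
[[0.05, -0.01, 0.9], [-0.001, 0.0, 0.001], 60]
[[0.05, -0.01, 0.9], [-0.001, 0.0, 0.001], 60]
[[0.05, -0.01, 0.9], [-0.001, 0.0, 0.001], 60]
[[0.05, -0.01, 0.9], [-0.001, 0.0, 0.001], 60]
```

>>> jog_arm --plan '[[[0.05,0,1.4],[0,0,0],60],[[0.1,0,1.5],[0,0,0],60],[[0.05,0,1.5],[0,0,0],60],[[0.1,0,1.4],[0,0,0],60],[[0.1,0,1.4],[0,0,0],60],[[0,0,0],[0,0,0],60],[[0,0,0],[0,0,0],60],[[0,0,0],[0,0,0],60],[[0,0,0],[0,0,0],60],[[0,0,0],[0,0,0],60]]'

```text
time_s: 7.07
ee_pos: [495.7, -70.8, 122.2]
tool_rot: [[0.265, 0.934, 0.241], [0.685, -0.358, 0.635], [0.679, -0.003, -0.734]]
ft_force: [0.4, 0.6, -0.1]
finger_gap: 0.603
```

Run:
```python
from h import *
np.set_printoptions(precision=3,suppress=True)
s=st(); R=s['tool_rot'];print(R); g=s['ee_pos']-11*R[:,2]; print('grasp',g,'prop in tool xy', R.T@(np.array([492,-77,g[2]])-g))
import pickle;p=P('wrist');im=snap('wrist','w6'); pickle.dump(p,open('w6.pkl','wb')); show(im,'w6',s=1.5)
```

```text
t 7.07 p [495.7 -70.8 122.2] F [ 0.4  0.6 -0.1] M [-0.66  0.22 -0.07] gap 0.603 q [ 0.79  0.72 -0.44  2.03 -0.8   0.67  0.77]
[[ 0.265  0.934  0.241]
 [ 0.685 -0.358  0.635]
 [ 0.679 -0.003 -0.734]]
grasp [493.007 -77.832 130.251] prop in tool xy [ 0.303 -1.238  0.286]
```

View pics/w6.png

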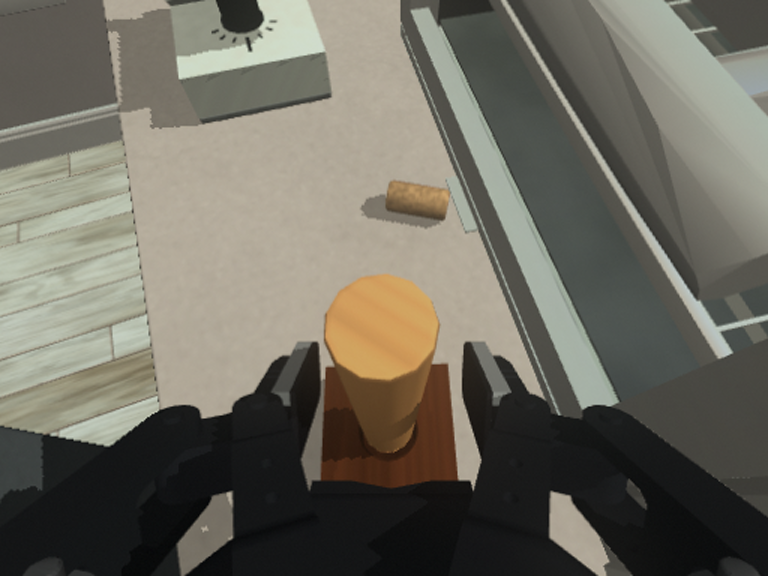

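>>> jog_arm --plan '[[[0,-0.1,0],[0,0,0],25],[[0,0,0],[0,0,0],15],[[0,0,0],[0,0,0],5],[[0,0,0],[0,0,0],0],[[0,0,0],[0,0,0],0],[[0,0,0],[0,0,0],0],[[0,0,0],[0,0,0],0],[[0,0,0],[0,0,0],0],[[0,0,0],[0,0,0],0],[[0,0,0],[0,0,0],0]]'

```text
time_s: 7.95
ee_pos: [494.7, -69.4, 122.0]
tool_rot: [[0.264, 0.934, 0.239], [0.684, -0.357, 0.637], [0.68, -0.005, -0.733]]
ft_force: [-1.0, -0.5, 4.9]
finger_gap: 0.284
```

Run:
```python
from h import *
np.set_printoptions(precision=3,suppress=True)
s=st(); R=s['tool_rot']; p=s['ee_pos']
rows(p+[0,0,30],R,4,grip=0)
rows(p+[-45,0,45],R,4,p0=p+[0,0,30],grip=0)
```

```text
t 7.95 p [494.7 -69.4 122. ] F [-1.  -0.5  4.9] M [-0.37  0.31  0.06] gap 0.284 q [ 0.79  0.72 -0.44  2.04 -0.8   0.67  0.78]
step mm 7.5 deg 0.0
[[0.51, -0.0, -0.55], [0.0, 0.0, 0.0], 0]
[[0.51, -0.0, -0.55], [0.0, 0.0, 0.0], 0]
[[0.51, -0.0, -0.55], [0.0, 0.0, 0.0], 0]
[[0.51, -0.0, -0.55], [0.0, 0.0, 0.0], 0]
step mm 11.9 deg 0.0
[[-0.04, -1.05, -0.54], [0.0, 0.0, 0.0], 0]
[[-0.04, -1.05, -0.54], [0.0, 0.0, 0.0], 0]
[[-0.04, -1.05, -0.54], [0.0, 0.0, 0.0], 0]
[[-0.04, -1.05, -0.54], [0.0, 0.0, 0.0], 0]
```

>>> jog_arm --plan '[[[0.5,0,-0.55],[0,0,0],0],[[0.5,0,-0.55],[0,0,0],0],[[0.5,0,-0.55],[0,0,0],0],[[0.5,0,-0.55],[0,0,0],0],[[0,-1.05,-0.55],[0,0,0],0],[[0,-1.05,-0.55],[0,0,0],0],[[0,-1.05,-0.55],[0,0,0],0],[[0,-1.05,-0.55],[0,0,0],0],[[0,0,0],[0,0,0],0],[[0,0,0],[0,0,0],0]]'

```text
time_s: 8.78
ee_pos: [449.3, -69.2, 168.0]
tool_rot: [[0.266, 0.934, 0.24], [0.684, -0.358, 0.636], [0.679, -0.005, -0.734]]
ft_force: [-0.2, 0.1, 0.0]
finger_gap: 0.284
```

Run:
```python
from h import *
np.set_printoptions(precision=3,suppress=True)
s=st(); R=s['tool_rot']; print(R)
im=snap('side','s7'); show(im,'s7',(200,130,400,300),4)
im=snap('top','t7'); show(im,'t7',(180,130,380,260),4)
```

```text
t 8.78 p [449.3 -69.2 168. ] F [-0.2  0.1  0. ] M [-0.77  0.31  0.01] gap 0.284 q [ 0.85  0.6  -0.44  2.11 -0.79  0.74  0.77]
[[ 0.266  0.934  0.24 ]
 [ 0.684 -0.358  0.636]
 [ 0.679 -0.005 -0.734]]
```

View pics/s7.png

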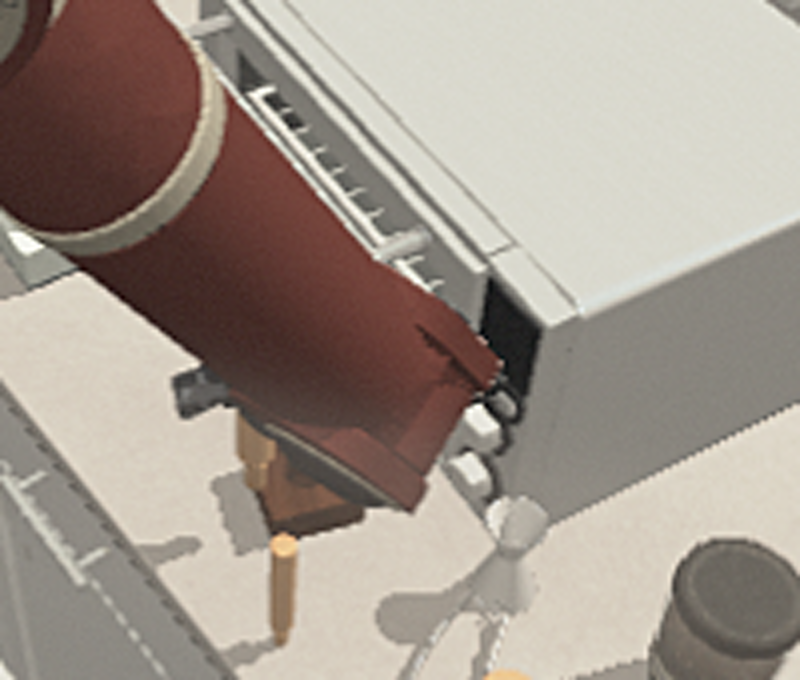

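View pics/t7.png

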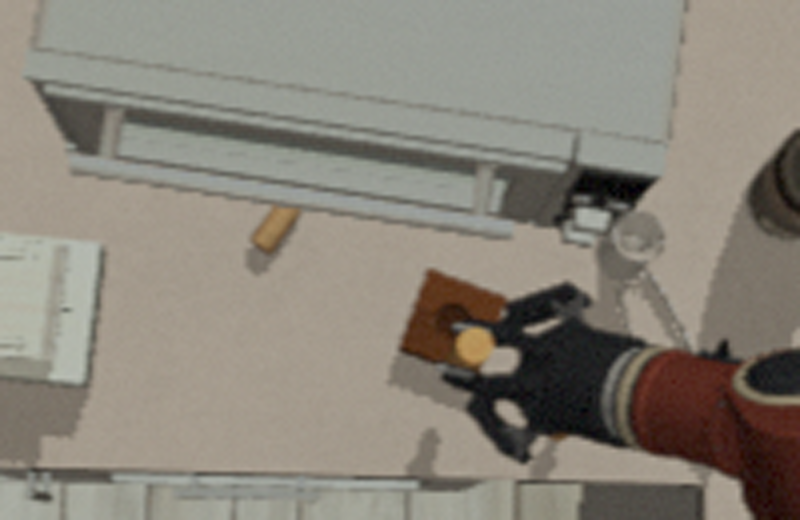

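```bash
cat >> h.py <<'E'
O=np.array([495.8,289.5,0]); UX=np.array([np.cos(ANG),np.sin(ANG),0]); UY=np.array([-UX[1],UX[0],0])
AX=np.array([0.679,-0.005,-0.734]); AX/=np.linalg.norm(AX); S0=126.; TIP=np.array([0,0,-11.])-S0*AX
def W(x,y,z): return O+x*UX+y*UY+np.array([0,0,z])
def toW(p): d=np.array(p)-O; return np.array([d@UX,d@UY,d[2]])
def pose(x,z,phi,A=ANG,y=0):
    R=frame(.7465+phi,A); return W(x,y,z)-R@TIP,R
def tipnow(s=None):
    s=s or ctrl.get_state(); R=s['tool_rot']; t=toW(s['ee_pos']+R@TIP); a=R@AX
    print('tip_w',t.round(1),'axis_w',np.array([a@UX,a@UY,a[2]]).round(3)); return t
E
python3 - <<'E'
from h import *
np.set_printoptions(precision=1,suppress=True)
s=st(); tipnow(s); R=s['tool_rot']; top=s['ee_pos']+R@(TIP+178*AX); print('top pred',top,'seen',onz(P('top'),298.75,216.5,top[2]))
p,R1=pose(-110,75,.4); print(p); rows(p,R1,10,grip=0)
E
```

```text
t 8.88 p [450.4 -69.1 167.9] F [ 0.4  0.3 -1.2] M [-0.7  0.3 -0. ] gap 0.286 q [ 0.8  0.6 -0.4  2.1 -0.8  0.7  0.8]
tip_w [-368.1   20.8   49.9] axis_w [-0.  0.  1.]
top pred [447.7 -76.2 227.9] seen [445.1 -76.5 227.9]
[484.2 140.9 186.5]
step mm 21.4 deg 2.82
[[1.65, -0.44, 1.28], [0.024, 0.04, -0.017], 0]
[[1.61, -0.38, 1.35], [0.024, 0.04, -0.017], 0]
[[1.56, -0.32, 1.42], [0.024, 0.04, -0.017], 0]
[[1.51, -0.25, 1.49], [0.024, 0.04, -0.017], 0]
[[1.45, -0.19, 1.56], [0.024, 0.04, -0.017], 0]
[[1.39, -0.13, 1.62], [0.024, 0.04, -0.017], 0]
[[1.33, -0.07, 1.67], [0.024, 0.04, -0.017], 0]
[[1.26, -0.01, 1.72], [0.024, 0.04, -0.017], 0]
[[1.19, 0.06, 1.77], [0.024, 0.04, -0.017], 0]
[[1.12, 0.12, 1.82], [0.024, 0.04, -0.017], 0]
```

>>> jog_arm --plan '[[[1.6,-0.4,1.3],[0.024,0.04,-0.017],0],[[1.6,-0.4,1.35],[0.024,0.04,-0.017],0],[[1.6,-0.3,1.4],[0.024,0.04,-0.017],0],[[1.5,-0.25,1.5],[0.024,0.04,-0.017],0],[[1.45,-0.2,1.55],[0.024,0.04,-0.017],0],[[1.4,-0.1,1.6],[0.024,0.04,-0.017],0],[[1.3,-0.1,1.7],[0.024,0.04,-0.017],0],[[1.25,0,1.7],[0.024,0.04,-0.017],0],[[1.2,0,1.8],[0.024,0.04,-0.017],0],[[1.1,0.1,1.8],[0.024,0.04,-0.017],0]]'

```text
time_s: 9.72
ee_pos: [484.0, 141.6, 186.3]
tool_rot: [[0.034, 0.997, 0.064], [0.404, -0.072, 0.912], [0.914, -0.006, -0.405]]
ft_force: [-0.2, -0.6, -1.3]
finger_gap: 0.292
```

Run:
```python
from h import *
np.set_printoptions(precision=1,suppress=True)
s=st(); tipnow(s)
p,R1=pose(-85,62,.8); print(p); rows(p,R1,7,grip=0)
```

```text
t 9.72 p [484.  141.6 186.3] F [-0.2 -0.6 -1.3] M [-1.1  0.1  0. ] gap 0.292 q [ 0.7  0.9 -0.7  2.1 -1.   0.7  1. ]
tip_w [-108.6    0.9   75.1] axis_w [-0.4 -0.   0.9]
[483.1 125.6 149.5]
step mm 5.7 deg 3.22
[[-0.57, 0.01, 0.0], [-0.0, 0.056, -0.001], 0]
[[-0.57, 0.01, -0.03], [-0.0, 0.056, -0.001], 0]
[[-0.57, 0.0, -0.06], [-0.0, 0.056, -0.001], 0]
[[-0.57, 0.0, -0.09], [-0.0, 0.056, -0.001], 0]
[[-0.56, 0.0, -0.12], [-0.0, 0.056, -0.001], 0]
[[-0.55, 0.0, -0.15], [-0.0, 0.056, -0.001], 0]
[[-0.54, 0.0, -0.19], [-0.0, 0.056, -0.001], 0]
```

>>> jog_arm --plan '[[[-0.6,0,0],[0,0.056,0],0],[[-0.6,0,0],[0,0.056,0],0],[[-0.6,0,-0.05],[0,0.056,0],0],[[-0.55,0,-0.1],[0,0.056,0],0],[[-0.55,0,-0.1],[0,0.056,0],0],[[-0.55,0,-0.15],[0,0.056,0],0],[[-0.55,0,-0.2],[0,0.056,0],0],[[0,0,0],[0,0,0],0],[[0,0,0],[0,0,0],0],[[0,0,0],[0,0,0],0]]'

```text
time_s: 10.55
ee_pos: [482.1, 125.3, 149.8]
tool_rot: [[0.007, 0.997, 0.072], [0.027, -0.072, 0.997], [1.0, -0.005, -0.027]]
ft_force: [0.2, -0.3, 0.3]
finger_gap: 0.287
```

Run:
```python
from h import *
import pickle
np.set_printoptions(precision=2,suppress=True)
s=st(); tipnow(s); p=P('wrist');im=snap('wrist','w8'); pickle.dump(p,open('w8.pkl','wb')); show(im,'w8',s=1.5)
im=snap('top','t8'); show(im,'t8',(90,150,290,280),4)
im=snap('side','s8'); show(im,'s8',(150,100,330,240),4.4)
p,R1=pose(-39.7,63.3,.8); print(p); rows(p,R1,7,grip=0)
```

```text
t 10.55 p [482.1 125.3 149.8] F [ 0.2 -0.3  0.3] M [-1.2   0.11 -0.01] gap 0.287 q [ 0.82  1.23 -0.79  2.04 -1.02  0.88  1.2 ]
tip_w [-85.6   1.5  62. ] axis_w [-0.71  0.    0.7 ]
[486.39 170.78 150.82]
step mm 6.5 deg 0.05
[[0.03, 0.02, 0.65], [-0.0, 0.001, -0.001], 0]
[[0.03, 0.02, 0.65], [-0.0, 0.001, -0.001], 0]
[[0.03, 0.02, 0.65], [-0.0, 0.001, -0.001], 0]
[[0.03, 0.02, 0.65], [-0.0, 0.001, -0.001], 0]
[[0.03, 0.02, 0.65], [-0.0, 0.001, -0.001], 0]
[[0.02, 0.02, 0.65], [-0.0, 0.001, -0.001], 0]
[[0.02, 0.02, 0.65], [-0.0, 0.001, -0.001], 0]
```

View pics/w8.png

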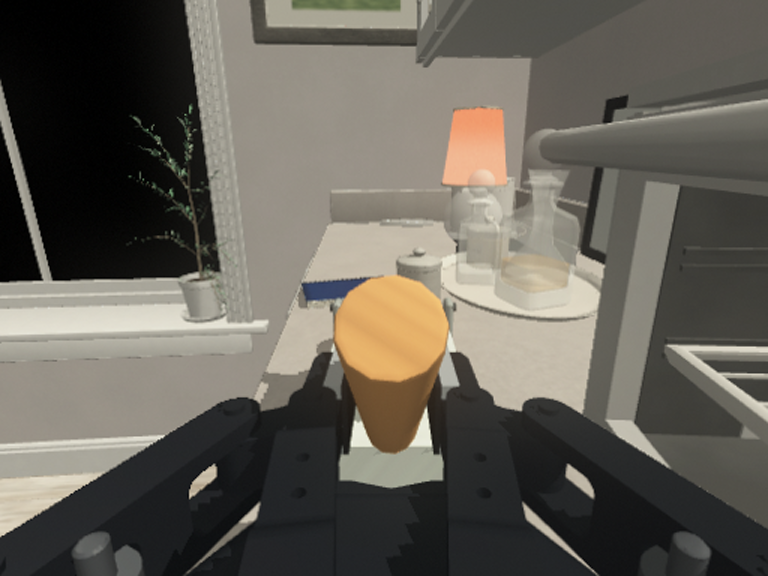

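View pics/t8.png

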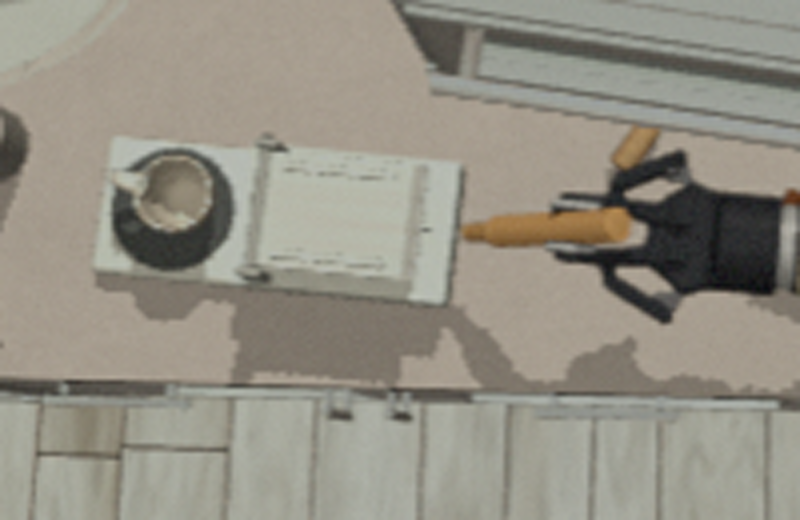

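View pics/s8.png

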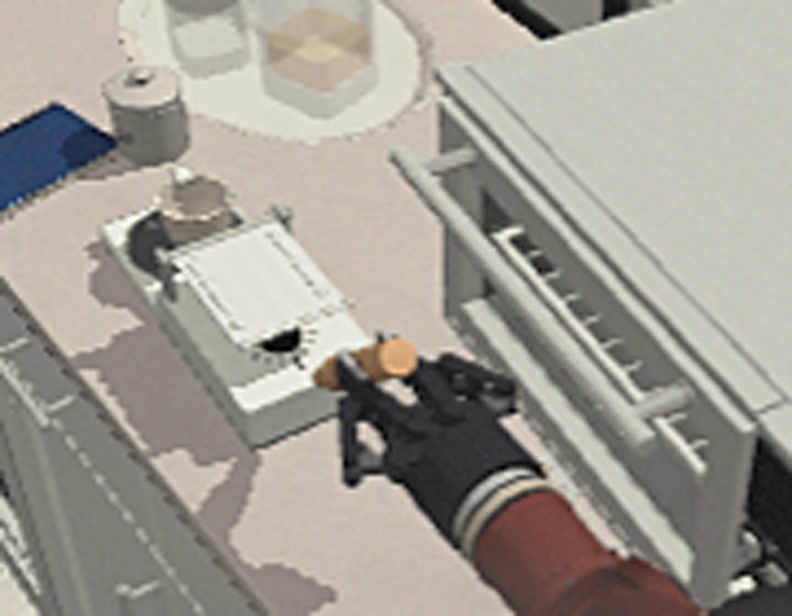

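Run:
```python
from h import *
np.set_printoptions(precision=2,suppress=True)
t=P('top');s=P('side')
tp=onz(t,463/4+90,231/4+150,60); f=[onz(t,453/4+90,303/4+150,45),onz(t,463/4+90,162/4+150,45)]; fm=(f[0]+f[1])/2
print('top',tp,fm,(tp-fm)@UX-72,(tp-fm)@UY)
a=onz(s,318/4.4+150,378/4.4+100,60); print('side tip',a, toW(a), 'corners',toW(onz(s,258/4.4+150,443/4.4+100,45)))
```

```text
top [486.79 206.27  60.  ] [487.92 212.09  45.  ] -77.88692712780978 0.695676028453777
side tip [489.15 208.98  60.  ] [-80.8   0.7  60. ] corners [-103.64   63.62   45.  ]
```

>>> jog_arm --plan '[[[0,0,0.7],[0,0,0],0],[[0.05,0,0.7],[0,0,0],0],[[0,0,0.7],[0,0,0],0],[[0.05,0,0.7],[0,0,0],0],[[0,0,0.6],[0,0,0],0],[[0.05,0.1,0.6],[0,0,0],0],[[0,0,0.4],[0,0,0],0],[[0,0,0],[0,0,0],0],[[0,0,0],[0,0,0],0],[[0,0,0],[0,0,0],0]]'

```text
time_s: 11.53
ee_pos: [486.1, 168.5, 149.2]
tool_rot: [[0.008, 0.997, 0.073], [0.027, -0.073, 0.997], [1.0, -0.006, -0.027]]
ft_force: [0.4, -0.3, -0.5]
finger_gap: 0.285
```

```bash
cat >> h.py <<'E'
def arc(n,dth,p0=None,R0=None,grip=0):
    """rows turning the tool rigidly about the hinge by dth opening per row"""
    s=ctrl.get_state(); p=np.array(s['ee_pos'] if p0 is None else p0);R=np.array(s['tool_rot'] if R0 is None else R0)
    H=W(78,0,83)
    # opening takes -UX to +z : rotation about axis k with k x (-UX)=z
    k=np.cross(-UX,[0,0,1.])
    out=[]
    for i in range(n):
        Q=Ro.from_rotvec(k*dth).as_matrix(); p1=H+Q@(p-H)
        out.append([(R.T@(p1-p)/10).round(2).tolist(),(R.T@k*dth).round(3).tolist(),grip]); p=p1;R=Q@R
        print(out[-1])
    t=toW(p+R@TIP);print('end tip',t.round(1)); return p,R
E
python3 - <<'E'
from h import *
np.set_printoptions(precision=2,suppress=True)
s=st(); tipnow(s); im=snap('side','s9'); show(im,'s9',(150,100,330,240),4.4)
p=s['ee_pos']+[0,0,4]
arc(10,.08,p0=p)
E
```

```text
t 11.53 p [486.1 168.5 149.2] F [ 0.4 -0.3 -0.5] M [-1.13  0.09 -0.01] gap 0.285 q [ 0.76  1.26 -0.85  2.06 -1.11  0.8   1.27]
tip_w [-42.3   0.8  61.4] axis_w [-0.71  0.    0.7 ]
[[1.59, -0.01, 0.58], [-0.0, -0.08, 0.0], 0]
[[1.59, -0.01, 0.58], [-0.0, -0.08, 0.0], 0]
[[1.59, -0.01, 0.58], [-0.0, -0.08, 0.0], 0]
[[1.59, -0.01, 0.58], [-0.0, -0.08, 0.0], 0]
[[1.59, -0.01, 0.58], [-0.0, -0.08, 0.0], 0]
[[1.59, -0.01, 0.58], [-0.0, -0.08, 0.0], 0]
[[1.59, -0.01, 0.58], [-0.0, -0.08, 0.0], 0]
[[1.59, -0.01, 0.58], [-0.0, -0.08, 0.0], 0]
[[1.59, -0.01, 0.58], [-0.0, -0.08, 0.0], 0]
[[1.59, -0.01, 0.58], [-0.0, -0.08, 0.0], 0]
end tip [-18.4   0.7 157.1]
```

View pics/s9.png

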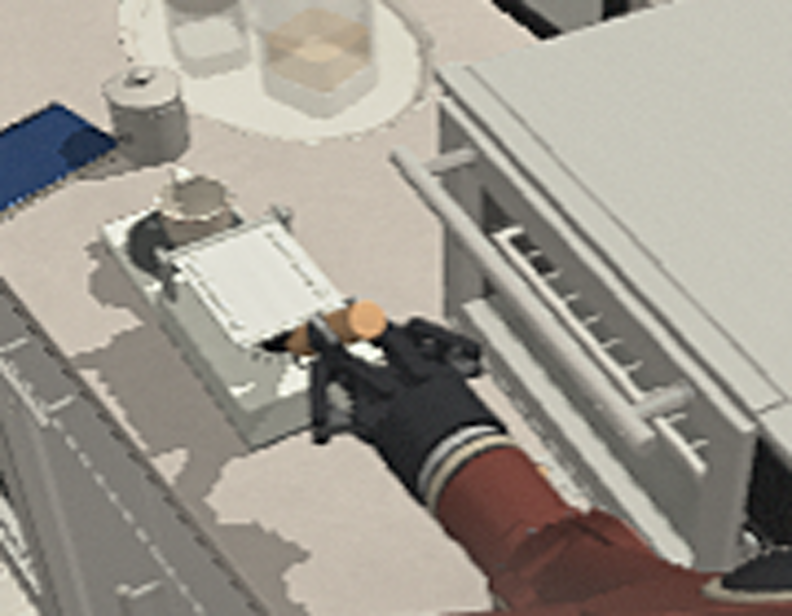

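>>> jog_arm --plan '[[[0.2,0,0.2],[0,0,0],0],[[0.2,0,0],[0,0,0],0],[[1.0,0,0.36],[0,-0.05,0],0],[[1.0,0,0.36],[0,-0.05,0],0],[[1.0,0,0.36],[0,-0.05,0],0],[[1.0,0,0.36],[0,-0.05,0],0],[[1.0,0,0.36],[0,-0.05,0],0],[[0,0,0],[0,0,0],0],[[0,0,0],[0,0,0],0],[[0,0,0],[0,0,0],0]]'

```text
time_s: 12.42
ee_pos: [488.0, 194.1, 199.4]
tool_rot: [[0.027, 0.997, 0.068], [0.273, -0.073, 0.959], [0.962, -0.007, -0.274]]
ft_force: [-0.0, -0.5, -1.2]
finger_gap: 0.286
```

Run:
```python
from h import *
np.set_printoptions(precision=2,suppress=True)
s=st(); tipnow(s); im=snap('side','s10'); show(im,'s10',(150,70,330,210),4.4)
arc(10,.05)
```

```text
t 12.42 p [488.  194.1 199.4] F [-0.  -0.5 -1.2] M [-1.34  0.09 -0.03] gap 0.286 q [ 0.68  0.97 -0.85  2.1  -1.16  0.69  1.08]
tip_w [-40.8   0.9  94.7] axis_w [-0.52 -0.    0.85]
[[0.99, -0.01, 0.34], [-0.0, -0.05, 0.0], 0]
[[0.99, -0.01, 0.34], [-0.0, -0.05, 0.0], 0]
[[0.99, -0.01, 0.34], [-0.0, -0.05, 0.0], 0]
[[0.99, -0.01, 0.34], [-0.0, -0.05, 0.0], 0]
[[0.99, -0.01, 0.34], [-0.0, -0.05, 0.0], 0]
[[0.99, -0.01, 0.34], [-0.0, -0.05, 0.0], 0]
[[0.99, -0.01, 0.34], [-0.0, -0.05, 0.0], 0]
[[0.99, -0.01, 0.34], [-0.0, -0.05, 0.0], 0]
[[0.99, -0.01, 0.34], [-0.0, -0.05, 0.0], 0]
[[0.99, -0.01, 0.34], [-0.0, -0.05, 0.0], 0]
end tip [-20.9   0.9 150. ]
```

View pics/s10.png

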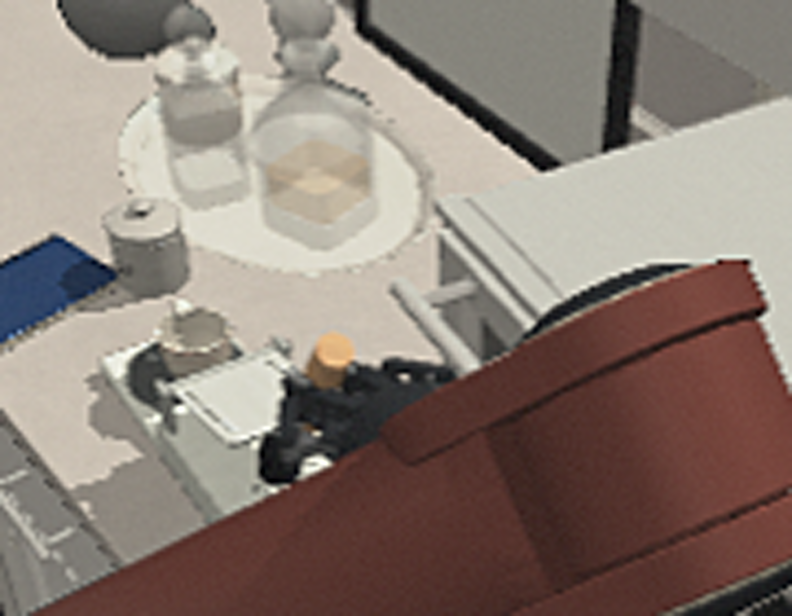

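>>> jog_arm --plan '[[[1.0,0,0.35],[0,-0.05,0],0],[[1.0,0,0.35],[0,-0.05,0],0],[[1.0,0,0.35],[0,-0.05,0],0],[[1.0,0,0.35],[0,-0.05,0],0],[[1.0,0,0.35],[0,-0.05,0],0],[[1.0,0,0.35],[0,-0.05,0],0],[[1.0,0,0.35],[0,-0.05,0],0],[[1.0,0,0.35],[0,-0.05,0],0],[[0,0,0],[0,0,0],0],[[0,0,0],[0,0,0],0]]'

```text
time_s: 13.3
ee_pos: [492.2, 254.6, 259.2]
tool_rot: [[0.049, 0.997, 0.051], [0.624, -0.07, 0.778], [0.78, -0.007, -0.626]]
ft_force: [-1.2, -1.5, -1.4]
finger_gap: 0.286
```

Run:
```python
from h import *
np.set_printoptions(precision=2,suppress=True)
s=st(); tipnow(s); im=snap('side','s11'); show(im,'s11',(150,50,330,190),4.4)
im=snap('top','t11'); show(im,'t11',(90,150,290,280),4)
arc(6,.05)
```

```text
t 13.3 p [492.2 254.6 259.2] F [-1.2 -1.5 -1.4] M [-1.12  0.13 -0.03] gap 0.286 q [ 0.36  0.56 -0.67  2.   -0.96  0.65  0.51]
tip_w [-25.1   1.2 141.5] axis_w [-0.15 -0.    0.99]
[[0.99, -0.01, 0.35], [-0.0, -0.05, 0.0], 0]
[[0.99, -0.01, 0.35], [-0.0, -0.05, 0.0], 0]
[[0.99, -0.01, 0.35], [-0.0, -0.05, 0.0], 0]
[[0.99, -0.01, 0.35], [-0.0, -0.05, 0.0], 0]
[[0.99, -0.01, 0.35], [-0.0, -0.05, 0.0], 0]
[[0.99, -0.01, 0.35], [-0.0, -0.05, 0.0], 0]
end tip [ -5.4   1.2 168.4]
```

View pics/s11.png

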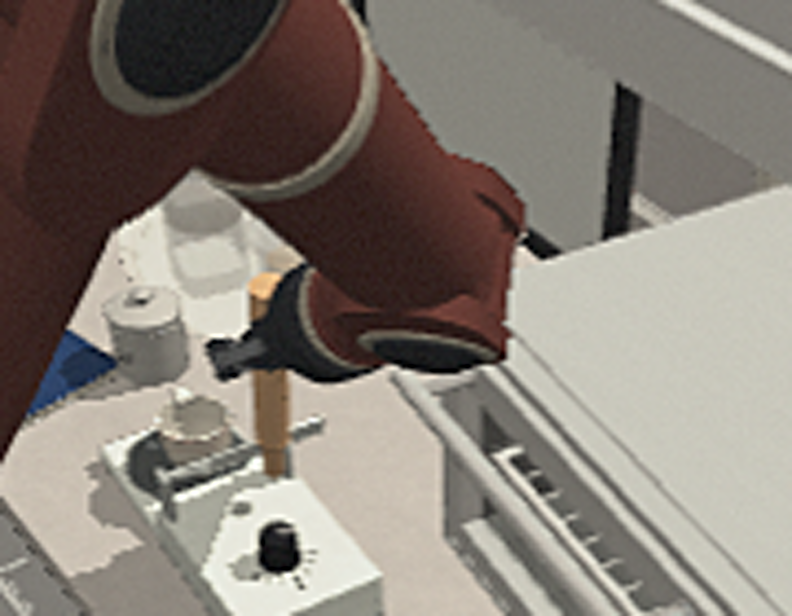

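View pics/t11.png

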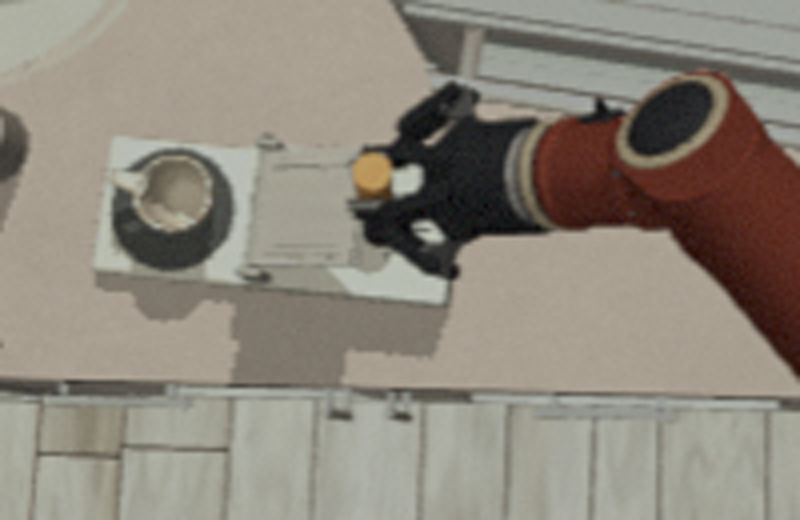

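>>> jog_arm --plan '[[[1.0,0,0.35],[0,-0.05,0],0],[[1.0,0,0.35],[0,-0.05,0],0],[[1.0,0,0.35],[0,-0.05,0],0],[[1.2,0,0.05],[0,0,0],0],[[1.2,0,0.15],[0,0,0],0],[[1.15,0,0.3],[0,0,0],0],[[1.15,0,0.4],[0,0,0],0],[[0,0,0],[0,0,0],0],[[0,0,0],[0,0,0],0],[[0,0,0],[0,0,0],0]]'

```text
time_s: 14.23
ee_pos: [498.0, 320.8, 298.5]
tool_rot: [[0.061, 0.997, 0.043], [0.734, -0.074, 0.675], [0.676, -0.01, -0.737]]
ft_force: [0.4, -1.3, -0.7]
finger_gap: 0.287
```

Run:
```python
from h import *
np.set_printoptions(precision=2,suppress=True)
sp=P('side'); print('socket',toW(onz(sp,242/4.4+150,508/4.4+50,45)),'knobtop',toW(onz(sp,280/4.4+150,530/4.4+50,73)))
s=st(); print(s['tool_rot']);tipnow(s); im=snap('side','s12'); show(im,'s12',(150,40,330,180),4.4)
im=snap('top','t12'); show(im,'t12',(90,150,290,280),4)
im=snap('wrist','w12'); show(im,'w12',s=1.5)
```

```text
socket [57.87 -2.15 45.  ] knobtop [-11.24  -4.17  73.  ]
t 14.23 p [498.  320.8 298.5] F [ 0.4 -1.3 -0.7] M [-0.99  0.13  0.02] gap 0.287 q [ 0.08  0.45 -0.52  1.86 -0.75  0.69  0.11]
[[ 0.06  1.    0.04]
 [ 0.73 -0.07  0.67]
 [ 0.68 -0.01 -0.74]]
tip_w [ 23.4   0.7 180.6] axis_w [ 0.   -0.01  1.  ]
```

View pics/s12.png

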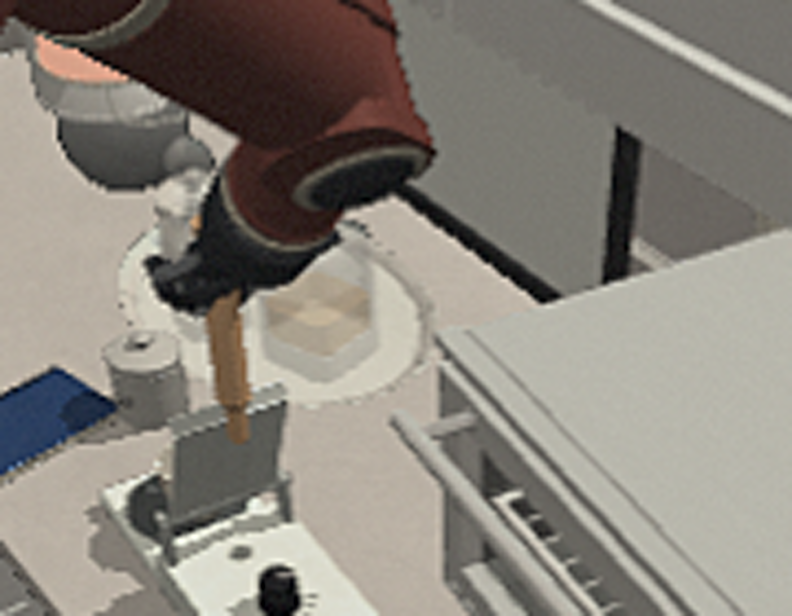

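View pics/t12.png

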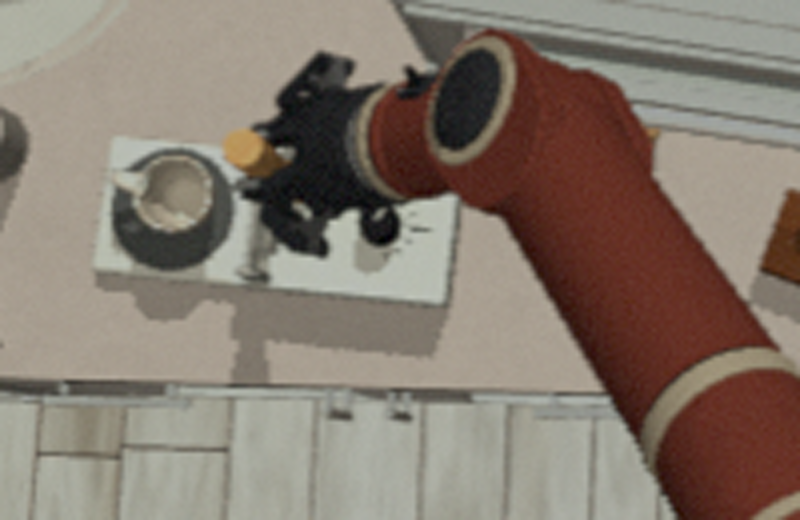

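View pics/w12.png

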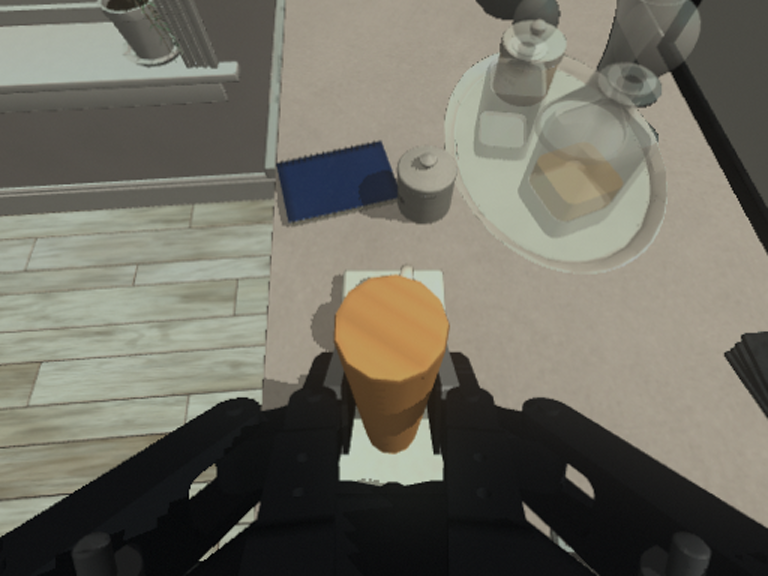

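Run:
```python
from h import *
np.set_printoptions(precision=2,suppress=True)
a=cv2.imread('pics/s12_raw.png'); show(a,'s12z',(180,110,240,180),9)
sp=P('side'); s=ctrl.get_state();R=s['tool_rot']
for d in [0,30,38]: 
    q=s['ee_pos']+R@(TIP+d*AX); print(d,toW(q),proj(sp,q), (proj(sp,q)-[180,110])*9)
for w in [(58,0,45),(-14,0,73),(78,0,83),(78,52,90),(78,-52,90)]: print(w,proj(sp,W(*w)),(proj(sp,W(*w))-[180,110])*9)
```

```text
0 [ 23.94   0.31 181.43] [204.34 139.76] [219.05 267.81]
30 [ 24.05   0.21 211.43] [203.3  132.11] [209.72 199.01]
38 [ 24.08   0.19 219.43] [203.02 130.03] [207.18 180.23]
(58, 0, 45) [204.44 165.65] [219.93 500.81]
(-14, 0, 73) [212.9  171.36] [296.14 552.22]
(78, 0, 83) [200.73 154.29] [186.59 398.57]
(78, 52, 90) [186.75 157.83] [ 60.79 430.46]
(78, -52, 90) [213.82 147.79] [304.37 340.07]
```

View pics/s12z.png

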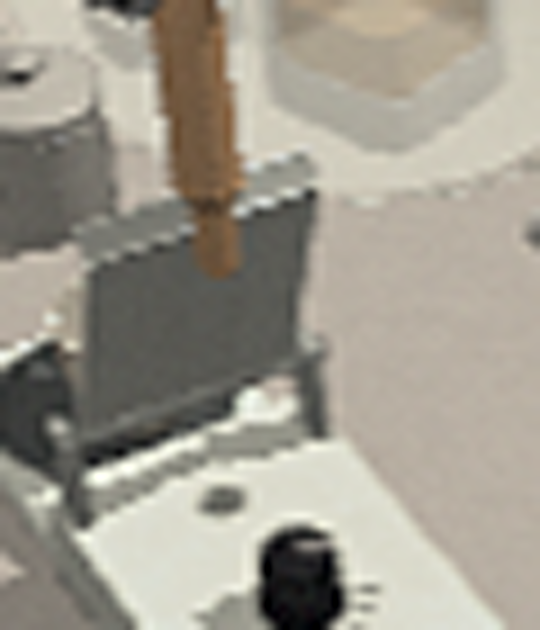

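>>> jog_arm --plan '[[[0.85,0.05,0.5],[0,0,0],0],[[0.85,0.05,0.5],[0,0,0],0],[[0.85,0,0.5],[0,0,0],0],[[0.85,0,0.45],[0,0,0],0],[[-0.7,0,0.75],[0,0,0],0],[[-0.7,0,0.75],[0,0,0],0],[[-0.7,0,0.75],[0,0,0],0],[[-0.7,0,0.75],[0,0,0],0],[[0,0,0],[0,0,0],0],[[0,0,0],[0,0,0],0]]'

```text
time_s: 15.22
ee_pos: [501.3, 359.4, 266.5]
tool_rot: [[0.06, 0.997, 0.043], [0.734, -0.073, 0.675], [0.676, -0.009, -0.737]]
ft_force: [-0.2, -1.0, -1.1]
finger_gap: 0.286
```

Run:
```python
from h import *
np.set_printoptions(precision=3,suppress=True)
s=st(); print(s['tool_rot']);t=tipnow(s)
p,R=pose(58,65,0,y=-.5); rows(p,R,7,grip=0)
```

```text
t 15.22 p [501.3 359.4 266.5] F [-0.2 -1.  -1.1] M [-0.94  0.06 -0.01] gap 0.286 q [ 0.01  0.52 -0.54  1.87 -0.77  0.58  0.1 ]
[[ 0.06   0.997  0.043]
 [ 0.734 -0.073  0.675]
 [ 0.676 -0.009 -0.737]]
tip_w [ 62.2   0.1 148.6] axis_w [ 0.004 -0.004  1.   ]
step mm 12.0 deg 0.08
[[-0.86, 0.0, 0.83], [-0.001, 0.001, -0.001], 0]
[[-0.86, 0.0, 0.83], [-0.001, 0.001, -0.001], 0]
[[-0.86, 0.0, 0.83], [-0.001, 0.001, -0.001], 0]
[[-0.86, -0.0, 0.83], [-0.001, 0.001, -0.001], 0]
[[-0.86, -0.0, 0.83], [-0.001, 0.001, -0.001], 0]
[[-0.86, -0.0, 0.83], [-0.001, 0.001, -0.001], 0]
[[-0.86, -0.01, 0.83], [-0.001, 0.001, -0.001], 0]
```

>>> jog_arm --plan '[[[-0.85,0,0.85],[0,0,0],0],[[-0.85,0,0.85],[0,0,0],0],[[-0.85,0,0.85],[0,0,0],0],[[-0.85,0,0.85],[0,0,0],0],[[-0.85,0,0.8],[0,0,0],0],[[-0.85,0,0.8],[0,0,0],0],[[-0.85,0,0.8],[0,0,0],0],[[0,0,0],[0,0,0],0],[[0,0,0],[0,0,0],0],[[0,0,0],[0,0,0],0]]'

```text
time_s: 16.05
ee_pos: [501.3, 356.1, 186.0]
tool_rot: [[0.057, 0.997, 0.046], [0.733, -0.073, 0.676], [0.678, -0.005, -0.735]]
ft_force: [-0.1, -0.6, -0.6]
finger_gap: 0.289
```

Run:
```python
from h import *
np.set_printoptions(precision=2,suppress=True)
s=st(); R=s['tool_rot'];t=tipnow(s)
sp=P('side'); im=snap('side','s13'); show(im,'s13',(150,90,250,190),6)
for n,q in dict(tip=s['ee_pos']+R@TIP,sock=W(58,0,45)).items(): print(n,proj(sp,q),(proj(sp,q)-[150,90])*6)
```

```text
t 16.05 p [501.3 356.1 186. ] F [-0.1 -0.6 -0.6] M [-1.    0.01 -0.  ] gap 0.289 q [ 0.06  0.66 -0.63  1.95 -0.84  0.38  0.28]
tip_w [59.1 -0.5 68.1] axis_w [ 0. -0.  1.]
tip [203.71 160.45] [322.27 422.71]
sock [204.44 165.65] [326.62 453.88]
```

View pics/s13.png

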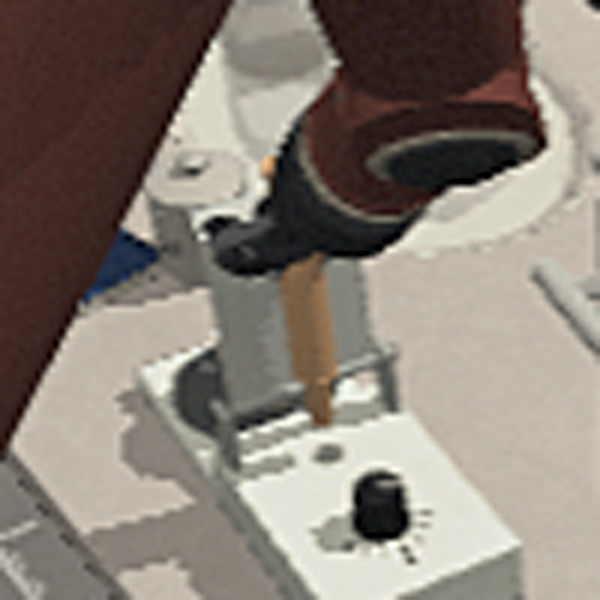

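>>> jog_arm --plan '[[[-0.7,0,0.65],[0,0,0],0],[[-0.75,0,0.65],[0,0,0],0],[[-0.35,0,0.35],[0,0,0],0],[[-0.35,0,0.35],[0,0,0],0],[[-0.35,0,0.35],[0,0,0],0],[[0,0,0],[0,0,0],0],[[0,0,0],[0,0,0],0],[[0,0,0],[0,0,0],0],[[0,0,0],[0,0,0],0],[[0,0,0],[0,0,0],0]]'

```text
time_s: 16.93
ee_pos: [500.2, 353.5, 151.1]
tool_rot: [[0.057, 0.997, 0.044], [0.734, -0.072, 0.676], [0.677, -0.006, -0.736]]
ft_force: [0.1, 0.8, -1.5]
finger_gap: 0.285
```

Run:
```python
from h import *
np.set_printoptions(precision=2,suppress=True)
s=st(); R=s['tool_rot'];t=tipnow(s)
im=snap('side','s14'); show(im,'s14',(170,120,240,190),8)
```

```text
t 16.93 p [500.2 353.5 151.1] F [ 0.1  0.8 -1.5] M [-0.76  0.11 -0.03] gap 0.285 q [ 0.09  0.74 -0.68  1.98 -0.86  0.3   0.35]
tip_w [56.4  0.4 33.2] axis_w [ 0. -0.  1.]
```

View pics/s14.png

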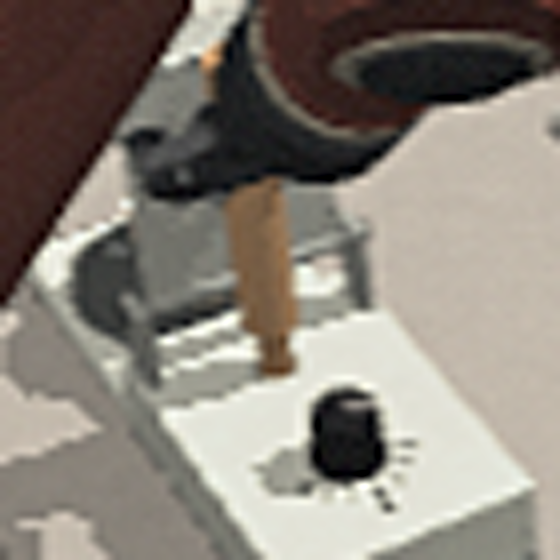

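>>> jog_arm --plan '[[[-0.2,0.05,0.35],[0,0,0],0],[[-0.25,0,0.35],[0,0,0],0],[[-0.25,0,0.3],[0,0,0],0],[[-0.25,0,0.3],[0,0,0],0],[[0,0,0],[0,0,0],0],[[0,0,0],[0,0,0],0],[[0,0,0],[0,0,0],0],[[0,0,0],[0,0,0],0],[[0,0,0],[0,0,0],0],[[0,0,0],[0,0,0],0]]'

```text
time_s: 17.82
ee_pos: [500.9, 355.2, 135.1]
tool_rot: [[0.057, 0.997, 0.045], [0.734, -0.072, 0.676], [0.677, -0.006, -0.736]]
ft_force: [0.1, -0.8, -1.8]
finger_gap: 0.288
```

Run:
```python
from h import *
np.set_printoptions(precision=2,suppress=True)
s=st(); R=s['tool_rot'];t=tipnow(s)
```

```text
t 17.82 p [500.9 355.2 135.1] F [ 0.1 -0.8 -1.8] M [-1.09  0.08  0.01] gap 0.288 q [ 0.1   0.78 -0.7   1.99 -0.87  0.26  0.38]
tip_w [58.2 -0.1 17.2] axis_w [ 0. -0.  1.]
```

>>> jog_arm --plan '[[[-0.07,0,0.08],[0,0,0],0],[[-0.07,0,0.08],[0,0,0],0],[[-0.07,0,0.08],[0,0,0],0],[[0,0,0],[0,0,0],0],[[0,0,0],[0,0,0],0],[[0,0,0],[0,0,0],0],[[0,0,0],[0,0,0],0],[[0,0,0],[0,0,0],0],[[0,0,0],[0,0,0],0],[[0,0,0],[0,0,0],0]]'

```text
time_s: 18.65
ee_pos: [500.9, 355.3, 131.8]
tool_rot: [[0.057, 0.997, 0.045], [0.734, -0.073, 0.676], [0.677, -0.006, -0.736]]
ft_force: [0.0, -1.3, -0.9]
finger_gap: 0.285
```

Run:
```python
from h import *
np.set_printoptions(precision=2,suppress=True)
s=st(); R=s['tool_rot'];t=tipnow(s)
im=snap('side','s15'); show(im,'s15',(170,120,240,190),8)
```

```text
t 18.65 p [500.9 355.3 131.8] F [ 0.  -1.3 -0.9] M [-0.89  0.02 -0.01] gap 0.285 q [ 0.1   0.78 -0.71  1.99 -0.87  0.25  0.39]
tip_w [58.2 -0.2 13.9] axis_w [ 0. -0.  1.]
```

View pics/s15.png

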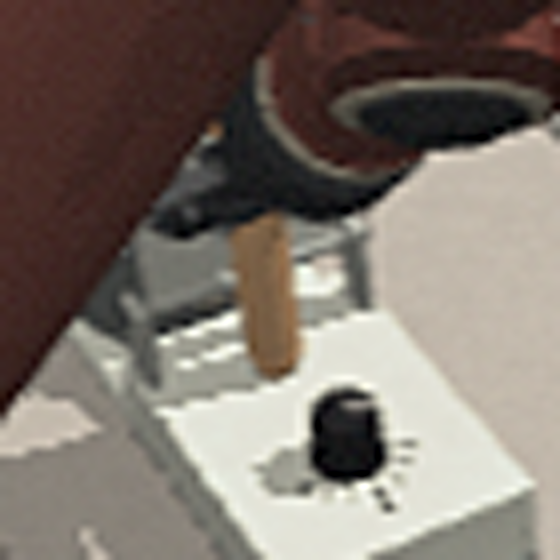

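>>> jog_arm --plan '[[[-0.07,0,0.08],[0,0,0],0],[[0,0,0],[0,0,0],0],[[-0.07,0,0.08],[0,0,0],0],[[0,0,0],[0,0,0],0],[[0,0,0],[0,0,0],0],[[0,0,0],[0,0,0],0],[[0,0,0],[0,0,0],0],[[0,0,0],[0,0,0],0],[[0,0,0],[0,0,0],0],[[0,0,0],[0,0,0],0]]'

```text
time_s: 19.53
ee_pos: [500.7, 355.8, 130.5]
tool_rot: [[0.057, 0.997, 0.044], [0.733, -0.072, 0.677], [0.678, -0.006, -0.735]]
ft_force: [-1.8, -3.7, 5.0]
finger_gap: 0.291
```

Run:
```python
from h import *
np.set_printoptions(precision=2,suppress=True)
s=st(); R=s['tool_rot'];t=tipnow(s)
```

```text
t 19.53 p [500.7 355.8 130.5] F [-1.8 -3.7  5. ] M [-0.71  0.24  0.08] gap 0.291 q [ 0.1   0.79 -0.71  1.99 -0.87  0.24  0.39]
tip_w [58.9  0.1 12.6] axis_w [ 0. -0.  1.]
```

>>> jog_arm --plan '[[[0,0,0],[0,0,0],30],[[0,0,0],[0,0,0],35],[[0,0,0],[0,0,0],40],[[0,0,0],[0,0,0],50],[[0,0,0],[0,0,0],55],[[0,0,0],[0,0,0],55],[[0,0,-0.5],[0,0,0],55],[[0,0,-1.0],[0,0,0],55],[[0,0,-1.5],[0,0,0],55],[[0,0,-2.0],[0,0,0],55]]'

```text
time_s: 20.37
ee_pos: [498.1, 321.7, 167.2]
tool_rot: [[0.057, 0.997, 0.043], [0.733, -0.071, 0.676], [0.678, -0.007, -0.735]]
ft_force: [-0.2, -0.1, -1.0]
finger_gap: 0.547
```

Run:
```python
from h import *
np.set_printoptions(precision=2,suppress=True)
s=st(); print(s['tool_rot'])
im=snap('side','s16'); show(im,'s16',(150,90,250,190),6)
```

```text
t 20.37 p [498.1 321.7 167.2] F [-0.2 -0.1 -1. ] M [-0.75  0.01 -0.07] gap 0.547 q [ 0.15  0.69 -0.67  2.   -0.84  0.36  0.36]
[[ 0.06  1.    0.04]
 [ 0.73 -0.07  0.68]
 [ 0.68 -0.01 -0.74]]
```

View pics/s16.png

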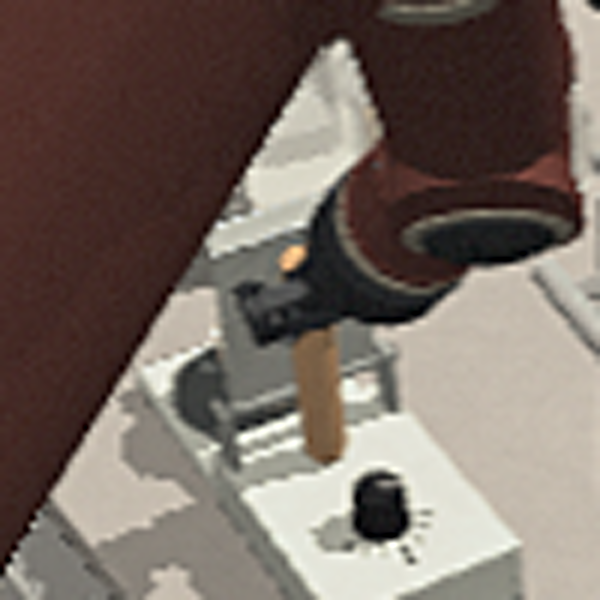

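Run:
```python
from h import *
np.set_printoptions(precision=2,suppress=True)
s=cv2.imread('pics/s16_raw.png'); show(s,'k16',(195,160,235,190),18)
t=cv2.imread('pics/t12_raw.png'); show(t,'kt12',(170,195,205,220),20)
sp=P('side');tp=P('top')
for w in [(-14,0,73),(-29,0,73),(-14,15,73),(-40,0,45)]: print(w,(proj(sp,W(*w))-[195,160])*18,(proj(tp,W(*w))-[170,195])*20)
```

```text
(-14, 0, 73) [322.28 204.44] [273.73 183.91]
(-29, 0, 73) [358.78 250.32] [367.08 192.98]
(-14, 15, 73) [250.36 233.06] [261.93 276.77]
(-40, 0, 45) [398.7  393.31] [460.89 224.61]
```

View pics/k16.png

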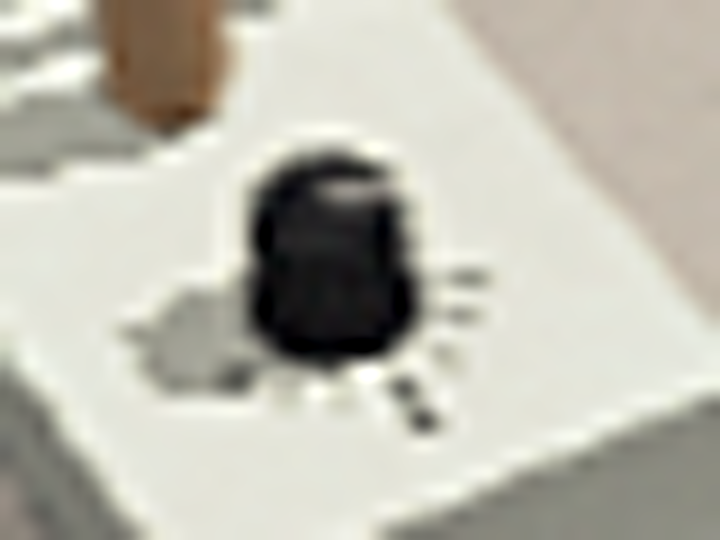

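View pics/kt12.png

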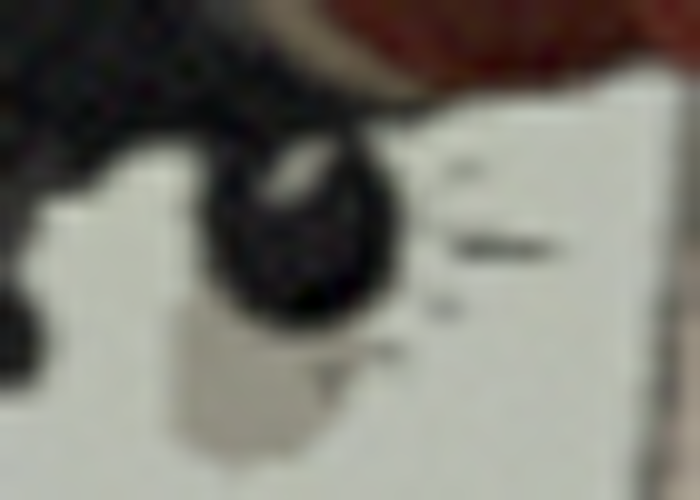

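Run:
```python
from h import *
np.set_printoptions(precision=2,suppress=True)
s=st(); R0=s['tool_rot']; p0=s['ee_pos']-40*R0[:,2]
R=frame(.35,ANG+.4); k=W(-14,0,62); pre=k-95*R[:,2]; print(p0,toW(p0),pre,toW(pre))
rows(pre,R,7,p0=p0,grip=60)
```

```text
t 20.42 p [500.3 319.2 169.6] F [-0.6 -1.6  1.7] M [-0.74  0.07 -0.02] gap 0.546 q [ 0.15  0.69 -0.67  2.   -0.84  0.37  0.36]
[498.3  292.23 199.02] [  2.91  -2.29 199.02] [505.21 244.68 151.24] [-44.   -12.69 151.24]
step mm 9.7 deg 4.59
[[-0.95, 0.15, 0.05], [0.03, -0.056, -0.049], 60]
[[-0.96, 0.11, 0.1], [0.03, -0.056, -0.049], 60]
[[-0.95, 0.06, 0.15], [0.03, -0.056, -0.049], 60]
[[-0.95, 0.02, 0.2], [0.03, -0.056, -0.049], 60]
[[-0.93, -0.02, 0.25], [0.03, -0.056, -0.049], 60]
[[-0.92, -0.06, 0.3], [0.03, -0.056, -0.049], 60]
[[-0.89, -0.09, 0.36], [0.03, -0.056, -0.049], 60]
```

>>> jog_arm --plan '[[[0,0,-2],[0,0,0],60],[[0,0,-2],[0,0,0],60],[[-0.95,0.15,0.05],[0.03,-0.056,-0.049],60],[[-0.95,0.1,0.1],[0.03,-0.056,-0.049],60],[[-0.95,0.05,0.15],[0.03,-0.056,-0.049],60],[[-0.95,0,0.2],[0.03,-0.056,-0.049],60],[[-0.95,0,0.25],[0.03,-0.056,-0.049],60],[[-0.9,-0.05,0.3],[0.03,-0.056,-0.049],60],[[-0.9,-0.1,0.35],[0.03,-0.056,-0.049],60],[[0,0,0],[0,0,0],60]]'

```text
time_s: 21.25
ee_pos: [503.6, 248.8, 148.9]
tool_rot: [[-0.304, 0.946, -0.116], [0.889, 0.325, 0.321], [0.342, -0.006, -0.94]]
ft_force: [0.5, 0.8, 0.0]
finger_gap: 0.6
```

>>> jog_arm --plan '[[[0,0,0],[0,0,0],60],[[0,0,0],[0,0,0],60],[[0,0,0],[0,0,0],60],[[0,0,0],[0,0,0],60],[[0,0,0],[0,0,0],60],[[0,0,0],[0,0,0],60],[[0,0,0],[0,0,0],60],[[0,0,0],[0,0,0],60],[[0,0,0],[0,0,0],60],[[0,0,0],[0,0,0],60]]'

```text
time_s: 22.08
ee_pos: [503.4, 247.1, 148.3]
tool_rot: [[-0.299, 0.947, -0.117], [0.891, 0.321, 0.322], [0.342, -0.007, -0.94]]
ft_force: [0.1, -0.6, 0.2]
finger_gap: 0.598
```

Run:
```python
from h import *
import pickle
np.set_printoptions(precision=2,suppress=True)
s=st(); print(s['tool_rot'])
p=P('wrist'); pickle.dump(p,open('w17.pkl','wb')); im=snap('wrist','w17'); show(im,'w17',s=1.5); show(im,'w17c',(200,190,330,320),4.5)
for w in [(-14,0,73),(-29,0,73),(-14,-15,73),(-40,0,45),(-60,0,45)]: print(w,proj(p,W(*w)))
im=snap('side','s17'); show(im,'s17',(150,80,250,190),5.4)
im=snap('top','t17'); show(im,'t17',(90,150,250,260),5)
```

```text
t 22.08 p [503.4 247.1 148.3] F [ 0.1 -0.6  0.2] M [-0.37 -0.14 -0.03] gap 0.598 q [-0.14  0.62 -0.27  1.81 -0.28  0.75  0.18]
[[-0.3   0.95 -0.12]
 [ 0.89  0.32  0.32]
 [ 0.34 -0.01 -0.94]]
(-14, 0, 73) [262.49 196.55]
(-29, 0, 73) [255.09 214.06]
(-14, -15, 73) [279.98 203.93]
(-40, 0, 45) [251.06 225.12]
(-60, 0, 45) [242.16 246.2 ]
```

View pics/w17.png

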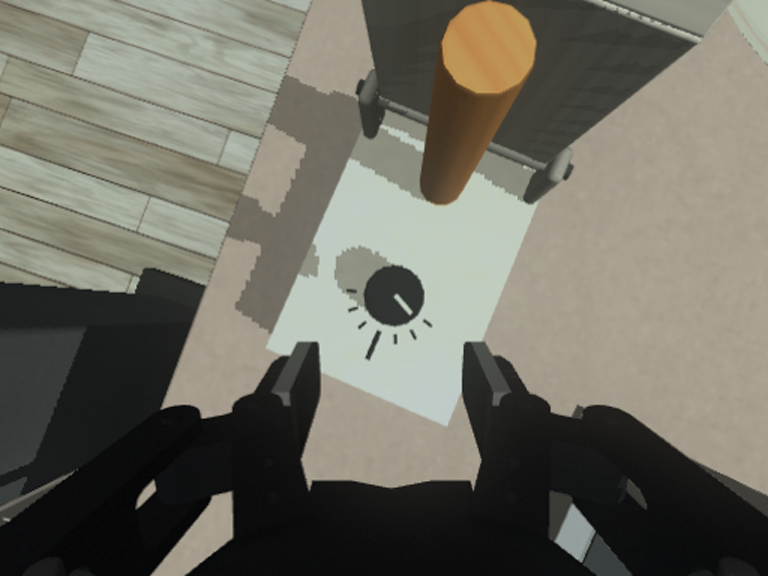

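View pics/w17c.png

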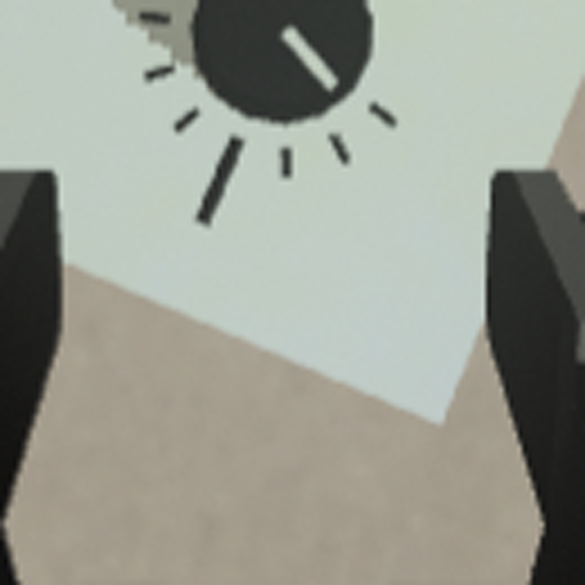

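View pics/s17.png

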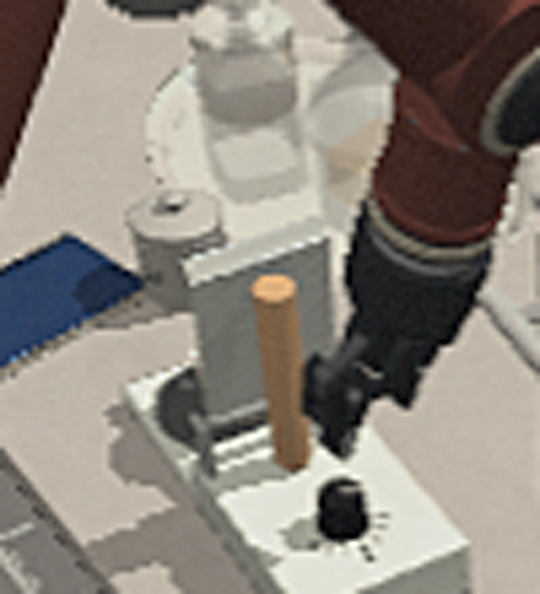

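View pics/t17.png

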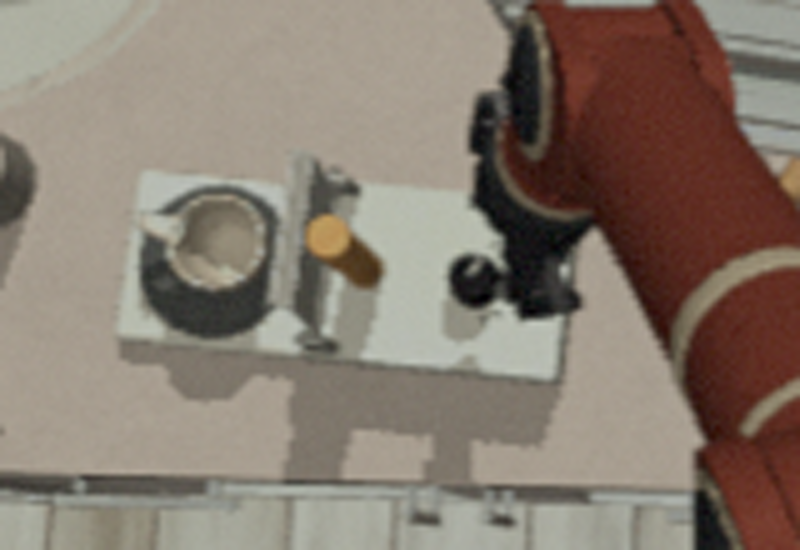

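```bash
cat >> h.py <<'E'
def lineang(p,a,b,m0,m1):
    f=lambda q,z: toW(onz(p,q[0],q[1],z))
    A,B=f(a,73.),f(b,73.);M0,M1=f(m0,45.),f(m1,45.)
    an=lambda d: np.arctan2(-d[1],-d[0])   # angle from -x_w towards -y_w = remaining clockwise turn
    print('line in',A.round(1),'out',B.round(1),'mark',M0.round(1),M1.round(1),'ang line',an(B-A).round(3),'mark',an(M1-M0).round(3),'todo',(an(B-A)-an(M1-M0)).round(3))
E
python3 - <<'E'
from h import *
import pickle
p=pickle.load(open('w17.pkl','rb')); c=lambda a,b:(a/4.5+200,b/4.5+190)
lineang(p,c(285,32),c(335,86),c(238,140),c(203,222))
im=cv2.imread('pics/w17_raw.png'); show(im,'w17k',(235,175,295,250),8)
print(toW(onz(p,262.7,196.7,73)))
E
```

```text
line in [-14.2  -0.8  73. ] out [-19.5 -12.5  73. ] mark [-36.1  -0.1  45. ] [-53.5  -0.   45. ] ang line 1.146 mark -0.004 todo 1.15
[-14.04566975  -0.20221928  73.        ]
```

View pics/w17k.png

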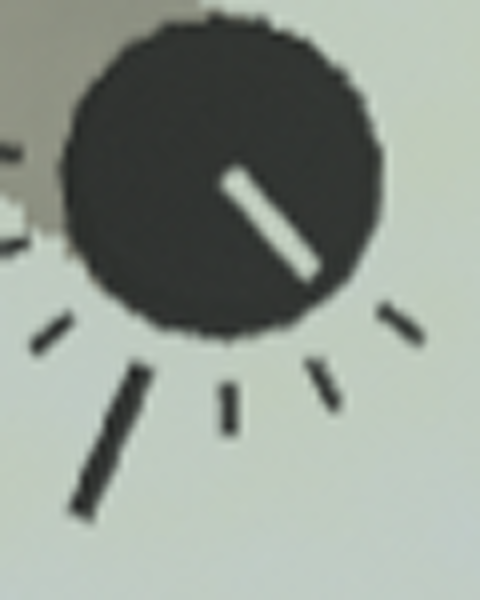

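Run:
```python
from h import *
np.set_printoptions(precision=2,suppress=True)
s=st()
R=frame(.2,ANG+.2); k=W(-14,-.1,62); pre=k-45*R[:,2]
rows(pre,R,6,grip=60)
rows(k,R,3,p0=pre,R0=R,grip=60)
```

```text
t 22.23 p [503.4 247.1 148.3] F [-0.   0.5  0.5] M [-0.32 -0.08 -0.01] gap 0.602 q [-0.14  0.62 -0.27  1.81 -0.28  0.75  0.18]
step mm 7.8 deg 2.39
[[0.09, -0.01, 0.78], [-0.01, -0.025, 0.032], 60]
[[0.11, -0.02, 0.78], [-0.01, -0.025, 0.032], 60]
[[0.12, -0.03, 0.77], [-0.01, -0.025, 0.032], 60]
[[0.14, -0.04, 0.77], [-0.01, -0.025, 0.032], 60]
[[0.16, -0.05, 0.77], [-0.01, -0.025, 0.032], 60]
[[0.18, -0.07, 0.76], [-0.01, -0.025, 0.032], 60]
step mm 15.0 deg 0.0
[[-0.0, -0.0, 1.5], [0.0, 0.0, 0.0], 60]
[[-0.0, -0.0, 1.5], [0.0, 0.0, 0.0], 60]
[[-0.0, -0.0, 1.5], [0.0, 0.0, 0.0], 60]
```

>>> jog_arm --plan '[[[0.1,0,0.8],[-0.01,-0.025,0.032],60],[[0.1,0,0.8],[-0.01,-0.025,0.032],60],[[0.1,-0.05,0.75],[-0.01,-0.025,0.032],60],[[0.15,-0.05,0.75],[-0.01,-0.025,0.032],60],[[0.15,-0.05,0.75],[-0.01,-0.025,0.032],60],[[0.2,-0.05,0.75],[-0.01,-0.025,0.032],60],[[0,0,0.7],[0,0,0],60],[[0,0,0],[0,0,0],60],[[0,0,0],[0,0,0],60],[[0,0,0],[0,0,0],60]]'

```text
time_s: 23.07
ee_pos: [496.7, 267.2, 99.6]
tool_rot: [[-0.122, 0.992, -0.026], [0.973, 0.125, 0.195], [0.197, -0.001, -0.98]]
ft_force: [0.1, -1.1, 0.1]
finger_gap: 0.598
```

Run:
```python
from h import *
np.set_printoptions(precision=3,suppress=True)
s=st(); print(s['tool_rot'],toW(s['ee_pos']))
im=snap('wrist','w18'); show(im,'w18',s=1.5)
R=frame(.2,ANG+.2); k=W(-14,-.1,62); rows(k,R,5,grip=60)
```

```text
t 23.07 p [496.7 267.2  99.6] F [ 0.1 -1.1  0.1] M [-0.2  -0.02  0.06] gap 0.598 q [-0.37  0.65 -0.1   1.88 -0.24  0.57 -0.12]
[[-0.122  0.992 -0.026]
 [ 0.973  0.125  0.195]
 [ 0.197 -0.001 -0.98 ]] [-22.22   -2.541  99.631]
step mm 7.8 deg 0.03
[[0.02, -0.02, 0.77], [-0.0, 0.0, -0.0], 60]
[[0.02, -0.02, 0.77], [-0.0, 0.0, -0.0], 60]
[[0.02, -0.02, 0.77], [-0.0, 0.0, -0.0], 60]
[[0.02, -0.02, 0.77], [-0.0, 0.0, -0.0], 60]
[[0.02, -0.02, 0.77], [-0.0, 0.0, -0.0], 60]
```

View pics/w18.png

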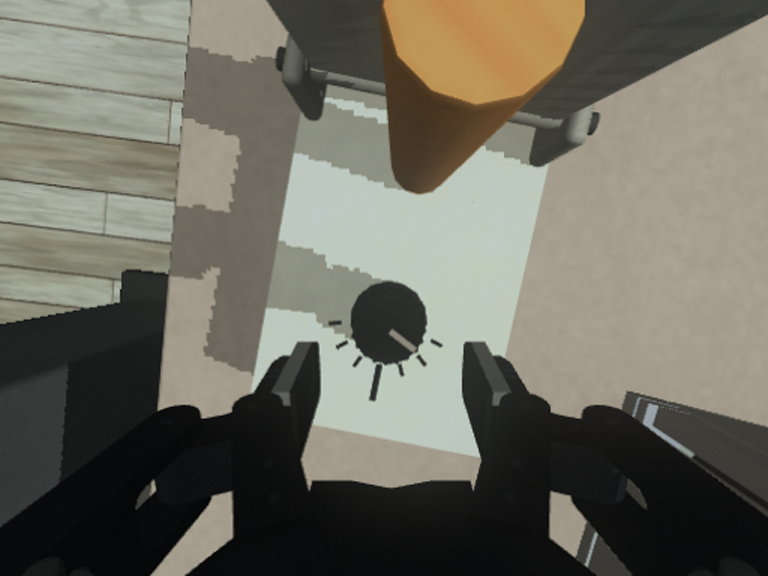

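Run:
```python
from h import *
np.set_printoptions(precision=3,suppress=True)
R=frame(.37,ANG+.05); k=W(-14,-.1,62); rows(k,R,7,grip=60)
```

```text
step mm 5.5 deg 1.86
[[0.01, -0.01, 0.55], [-0.006, 0.025, 0.02], 60]
[[0.0, -0.02, 0.55], [-0.006, 0.025, 0.02], 60]
[[-0.01, -0.02, 0.55], [-0.006, 0.025, 0.02], 60]
[[-0.03, -0.02, 0.55], [-0.006, 0.025, 0.02], 60]
[[-0.04, -0.02, 0.55], [-0.006, 0.025, 0.02], 60]
[[-0.06, -0.03, 0.55], [-0.006, 0.025, 0.02], 60]
[[-0.07, -0.03, 0.55], [-0.006, 0.025, 0.02], 60]
```

>>> jog_arm --plan '[[[0,0,0.55],[-0.006,0.025,0.02],60],[[0,0,0.55],[-0.006,0.025,0.02],60],[[0,-0.05,0.55],[-0.006,0.025,0.02],60],[[0,-0.05,0.55],[-0.006,0.025,0.02],60],[[-0.05,0,0.55],[-0.006,0.025,0.02],60],[[-0.05,-0.05,0.55],[-0.006,0.025,0.02],60],[[-0.1,0,0.5],[-0.006,0.025,0.02],60],[[0,0,0],[0,0,0],60],[[0,0,0],[0,0,0],60],[[0,0,0],[0,0,0],60]]'

```text
time_s: 23.95
ee_pos: [494.8, 276.1, 62.9]
tool_rot: [[0.018, 1.0, 0.008], [0.931, -0.02, 0.365], [0.365, 0.001, -0.931]]
ft_force: [0.3, -0.6, -0.8]
finger_gap: 0.603
```

```bash
cat >> h.py <<'E'
def turn(n,dth,p0=None,R0=None,grip=0,c=(-14,-.1)):
    """rows turning the tool about the knob axis clockwise by dth per row"""
    s=ctrl.get_state(); p=np.array(s['ee_pos'] if p0 is None else p0);R=np.array(s['tool_rot'] if R0 is None else R0)
    C=W(*c,0); Q=Ro.from_rotvec([0,0,-dth]).as_matrix(); k=np.array([0,0,-1.])*dth
    C[2]=0
    for i in range(n):
        p1=C+Q@(p-C); print([(R.T@(p1-p)/10).round(2).tolist(),(R.T@k).round(4).tolist(),grip]); p=p1;R=Q@R
E
python3 - <<'E'
from h import *
np.set_printoptions(precision=3,suppress=True)
s=st(); print(s['tool_rot'],toW(s['ee_pos']))
R=frame(.37,ANG+.05); k=W(-14,-.1,62); rows(k,R,1,grip=60)
im=snap('wrist','w19'); show(im,'w19',s=1.5)
E
```

```text
t 23.95 p [494.8 276.1  62.9] F [ 0.3 -0.6 -0.8] M [-0.33 -0.04  0.01] gap 0.603 q [-0.17  0.72 -0.31  1.98 -0.42  0.34 -0.02]
[[ 0.018  1.     0.008]
 [ 0.931 -0.02   0.365]
 [ 0.365  0.001 -0.931]] [-13.418   0.045  62.9  ]
step mm 1.1 deg 0.29
[[-0.09, 0.01, 0.06], [-0.001, -0.003, 0.004], 60]
```

View pics/w19.png

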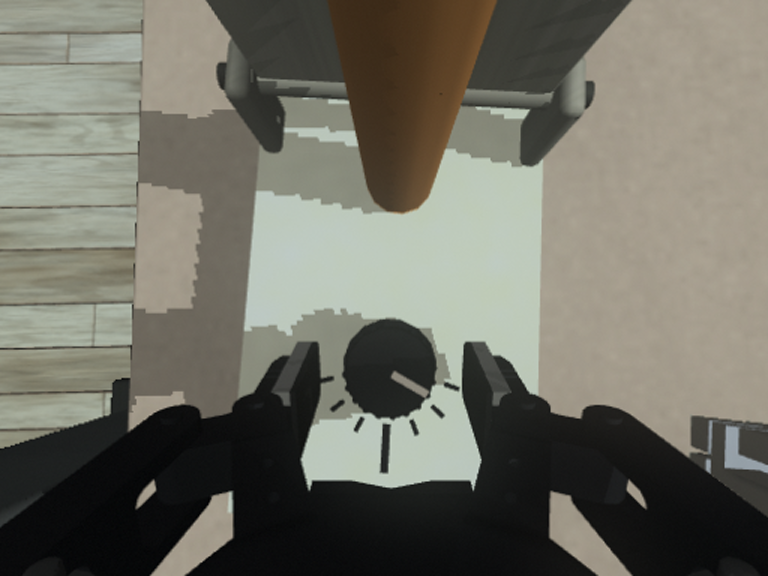

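>>> jog_arm --plan '[[[-0.05,0,0.05],[0,0,0],35],[[0,0,0],[0,0,0],25],[[0,0,0],[0,0,0],15],[[0,0,0],[0,0,0],0],[[0,0,0],[0,0,0],0],[[0,0,0],[0,0,0],0],[[0,0,0],[0,0,0],0],[[0,0,0],[0,0,0],0],[[0,0,0],[0,0,0],0],[[0,0,0],[0,0,0],0]]'

```text
time_s: 24.83
ee_pos: [494.2, 276.2, 62.4]
tool_rot: [[0.018, 1.0, 0.008], [0.931, -0.019, 0.365], [0.365, 0.001, -0.931]]
ft_force: [-0.5, -1.5, 5.0]
finger_gap: 0.329
```

Run:
```python
from h import *
np.set_printoptions(precision=3,suppress=True)
s=st(); print(toW(s['ee_pos']))
turn(8,.08)
```

```text
t 24.83 p [494.2 276.2  62.4] F [-0.5 -1.5  5. ] M [-0.21  0.11  0.17] gap 0.329 q [-0.17  0.72 -0.31  1.98 -0.42  0.34 -0.02]
[-13.334   0.571  62.364]
[[0.0, 0.01, 0.0], [-0.0292, -0.0, 0.0745], 0]
[[0.0, 0.01, 0.0], [-0.0292, -0.0, 0.0745], 0]
[[0.0, 0.01, 0.0], [-0.0292, -0.0, 0.0745], 0]
[[0.0, 0.01, 0.0], [-0.0292, -0.0, 0.0745], 0]
[[0.0, 0.01, 0.0], [-0.0292, -0.0, 0.0745], 0]
[[0.0, 0.01, 0.0], [-0.0292, -0.0, 0.0745], 0]
[[0.0, 0.01, 0.0], [-0.0292, -0.0, 0.0745], 0]
[[0.0, 0.01, 0.0], [-0.0292, -0.0, 0.0745], 0]
```

>>> jog_arm --plan '[[[0,0,0],[-0.029,0,0.0745],0],[[0,0,0],[-0.029,0,0.0745],0],[[0,0,0],[-0.029,0,0.0745],0],[[0,0,0],[-0.029,0,0.0745],0],[[0,0,0],[-0.029,0,0.0745],0],[[0,0,0],[-0.029,0,0.0745],0],[[0,0,0],[-0.029,0,0.0745],0],[[0,0,0],[0,0,0],0],[[0,0,0],[0,0,0],0],[[0,0,0],[0,0,0],0]]'

```text
time_s: 25.67
ee_pos: [493.9, 276.3, 62.4]
tool_rot: [[0.508, 0.838, 0.198], [0.78, -0.546, 0.306], [0.365, -0.001, -0.931]]
ft_force: [-2.0, -1.5, 7.5]
finger_gap: 0.328
```

Run:
```python
from h import *
np.set_printoptions(precision=3,suppress=True)
s=st(); print(s['tool_rot'],toW(s['ee_pos'])); R=s['tool_rot']; print('az-ANG',np.arctan2(R[1,2],R[0,2])-ANG)
import pickle; pickle.dump(P('wrist'),open('w20.pkl','wb')); im=snap('wrist','w20'); show(im,'w20',s=1.5)
im=snap('side','s20'); show(im,'s20',(150,80,250,190),5.4)
```

```text
t 25.67 p [493.9 276.3  62.4] F [-2.  -1.5  7.5] M [-0.23  0.35  0.02] gap 0.328 q [-0.29  0.68 -0.24  2.11 -0.71  0.06 -0.33]
[[ 0.508  0.838  0.198]
 [ 0.78  -0.546  0.306]
 [ 0.365 -0.001 -0.931]] [-13.266   0.967  62.365]
az-ANG -0.49985368120102625
```

View pics/w20.png

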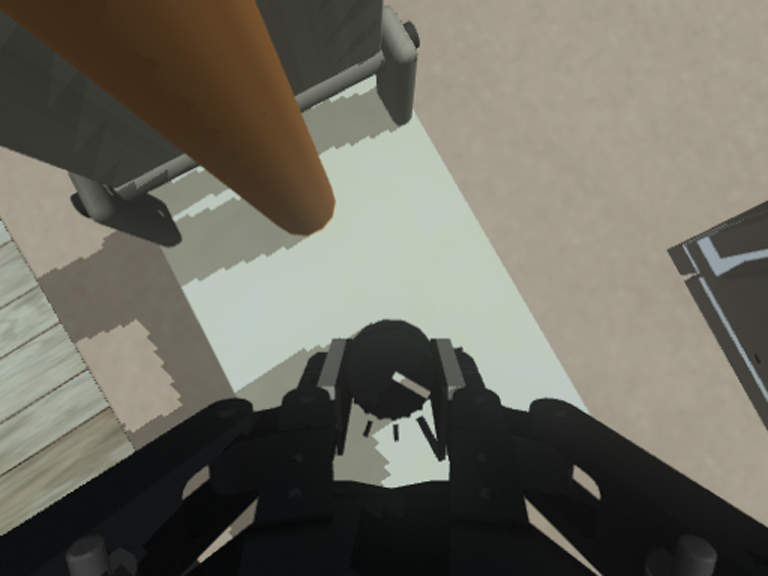

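View pics/s20.png

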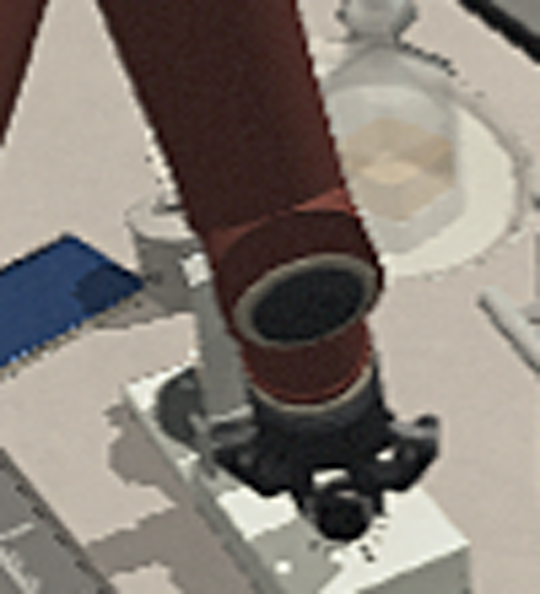

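>>> jog_arm --plan '[[[0,0,0],[0,0,0],60],[[0,0,0],[0,0,0],60],[[0,0,0],[0,0,0],60],[[0,0,0],[0.031,0,-0.08],60],[[0,0,0],[0.031,0,-0.08],60],[[0,0,0],[0.031,0,-0.08],60],[[0,0,0],[0.031,0,-0.08],60],[[0,0,0],[0.031,0,-0.08],60],[[0,0,0],[0.031,0,-0.08],60],[[0,0,0],[0.031,0,-0.08],60]]'

```text
time_s: 26.6
ee_pos: [494.0, 275.3, 61.2]
tool_rot: [[-0.024, 1.0, -0.009], [0.931, 0.025, 0.364], [0.364, -0.0, -0.931]]
ft_force: [0.3, 0.1, 0.1]
finger_gap: 0.596
```

Run:
```python
from h import *
np.set_printoptions(precision=3,suppress=True)
s=st(); print(toW(s['ee_pos'])); R=s['tool_rot']; print('az-ANG',np.arctan2(R[1,2],R[0,2])-ANG)
import pickle; p=P('wrist');pickle.dump(p,open('w21.pkl','wb')); im=snap('wrist','w21'); show(im,'w21',s=1.5); show(im,'w21k',(215,205,305,325),6)
R1=frame(.37,ANG+.1); rows(W(-14,-.1,62.5),R1,1,grip=60)
```

```text
t 26.6 p [494.  275.3  61.2] F [0.3 0.1 0.1] M [-0.41 -0.04 -0.04] gap 0.596 q [-0.16  0.73 -0.32  1.97 -0.4   0.36  0.01]
[-14.258   0.79   61.248]
az-ANG 0.09957319704956258
step mm 1.6 deg 0.19
[[0.09, -0.09, -0.1], [0.002, -0.003, 0.001], 60]
```

View pics/w21k.png

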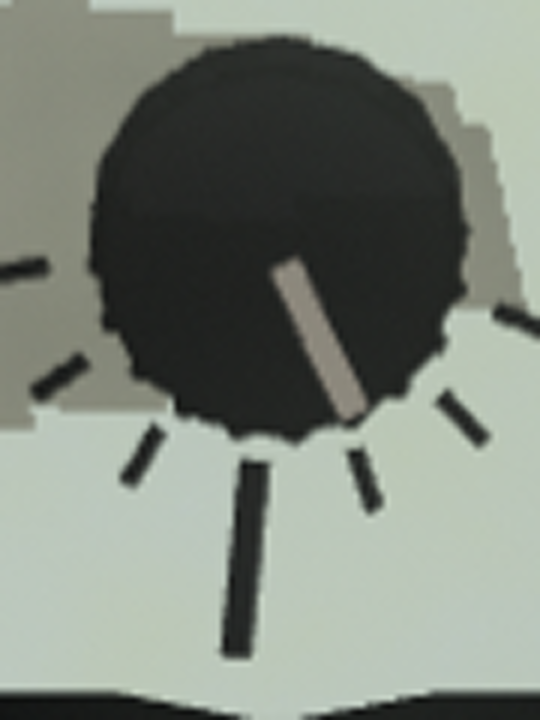

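Run:
```python
from h import *
import pickle
p=pickle.load(open('w21.pkl','rb')); c=lambda a,b:(a/6+215,b/6+205)
lineang(p,c(287,265),c(350,412),c(255,460),c(236,655))
# center-based
ctr=toW(onz(p,*c(283,240),73)); print(ctr)
```

```text
line in [-14.1  -0.4  73. ] out [-25.   -6.4  73. ] mark [-35.6   0.4  45. ] [-53.5   0.4  45. ] ang line 0.508 mark -0.001 todo 0.509
[-12.1744143    0.15257482  73.        ]
```

>>> jog_arm --plan '[[[0.1,-0.1,-0.1],[0,0,0],45],[[0,0,0],[0,0,0],30],[[0,0,0],[0,0,0],20],[[0,0,0],[0,0,0],10],[[0,0,0],[0,0,0],0],[[0,0,0],[0,0,0],0],[[0,0,0],[0,0,0],0],[[0,0,0],[0,0,0],0],[[0,0,0],[0,0,0],0],[[0,0,0],[0,0,0],0]]'

```text
time_s: 27.48
ee_pos: [494.2, 276.3, 63.4]
tool_rot: [[-0.02, 1.0, -0.005], [0.931, 0.02, 0.364], [0.364, 0.003, -0.931]]
ft_force: [5.9, -2.4, 3.7]
finger_gap: 0.326
```

Run:
```python
from h import *
import pickle
s=st(); print(toW(s['ee_pos'])); R=s['tool_rot']; print('az-ANG',np.arctan2(R[1,2],R[0,2])-ANG)
p=P('wrist');pickle.dump(p,open('w22.pkl','wb')); im=snap('wrist','w22'); show(im,'w22k',(215,205,305,325),6)
```

```text
t 27.48 p [494.2 276.3  63.4] F [ 5.9 -2.4  3.7] M [-0.45 -0.82 -0.43] gap 0.326 q [-0.16  0.73 -0.31  1.97 -0.4   0.36  0.  ]
[-13.29793284   0.65112828  63.36585923]
az-ANG 0.08662790893137906
```

View pics/w22k.png

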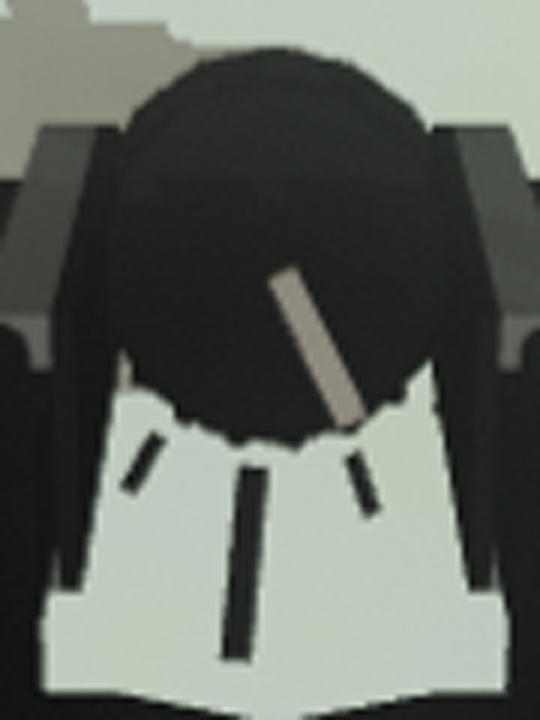

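>>> jog_arm --plan '[[[0,-0.05,0],[-0.023,0,0.058],0],[[0,0,0],[-0.023,0,0.058],0],[[0,0,0],[-0.023,0,0.058],0],[[0,0,0],[-0.023,0,0.058],0],[[0,0,0],[-0.023,0,0.058],0],[[0,0,0],[-0.023,0,0.058],0],[[0,0,0],[-0.023,0,0.058],0],[[0,0,0],[-0.023,0,0.058],0],[[0,0,0],[0,0,0],0],[[0,0,0],[0,0,0],0]]'

```text
time_s: 28.37
ee_pos: [493.7, 276.4, 63.4]
tool_rot: [[0.428, 0.887, 0.173], [0.826, -0.462, 0.323], [0.366, 0.005, -0.931]]
ft_force: [5.2, -1.7, 3.4]
finger_gap: 0.327
```

Run:
```python
from h import *
import pickle
s=st(); print(toW(s['ee_pos'])); R=s['tool_rot']; print('az-ANG',np.arctan2(R[1,2],R[0,2])-ANG)
p=P('wrist');pickle.dump(p,open('w23.pkl','wb')); im=snap('wrist','w23'); show(im,'w23k',(215,205,305,325),6)
```

```text
t 28.37 p [493.7 276.4  63.4] F [ 5.2 -1.7  3.4] M [-0.4  -0.83 -0.47] gap 0.327 q [-0.26  0.68 -0.26  2.09 -0.65  0.1  -0.27]
[-13.20449024   1.08865359  63.36381892]
az-ANG -0.41914611547094793
```

View pics/w23k.png

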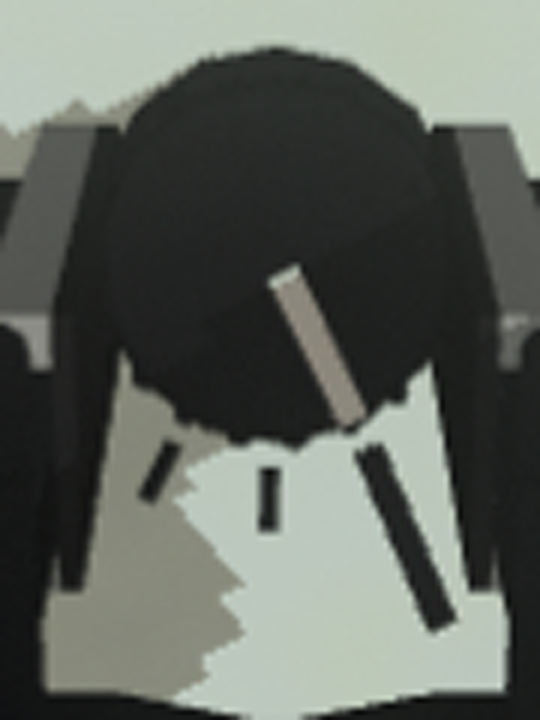

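Run:
```python
from h import *
import pickle
c=lambda a,b:(a/6+215,b/6+205)
p=pickle.load(open('w22.pkl','rb')); lineang(p,c(286,275),c(349,418),c(254,467),c(236,660))
p=pickle.load(open('w23.pkl','rb')); lineang(p,c(286,273),c(350,418),c(370,450),c(440,627))
```

```text
line in [-14.1  -0.5  73. ] out [-24.9  -6.6  73. ] mark [-35.7   0.3  45. ] [-53.6   0.3  45. ] ang line 0.513 mark -0.002 todo 0.515
line in [-14.4   0.3  73. ] out [-27.    0.1  73. ] mark [-36.1   0.4  45. ] [-53.7   0.8  45. ] ang line 0.014 mark -0.026 todo 0.04
```

>>> jog_arm --plan '[[[0,0,0],[-0.007,0,0.019],0],[[0,0,0],[0,0,0],0],[[0,0,0],[0,0,0],30],[[0,0,0],[0,0,0],45],[[0,0,0],[0,0,0],60],[[0,0,0],[0,0,0],60],[[0,0,-1],[0,0,0],60],[[0,0,-2],[0,0,0],60],[[0,0,-2],[0,0,0],60],[[0,0,-2],[0,0,0],60]]'

```text
time_s: 29.25
ee_pos: [478.1, 253.9, 128.7]
tool_rot: [[0.444, 0.879, 0.173], [0.819, -0.477, 0.32], [0.364, -0.001, -0.932]]
ft_force: [0.4, 0.1, -0.4]
finger_gap: 0.6
```

>>> jog_arm --plan '[[[0,0,-2],[0,0,0],60],[[0,0,-2],[0,0,0],60],[[0,0,0],[0,0,0],60],[[0,0,0],[0,0,0],60],[[0,0,0],[0,0,0],60],[[0,0,0],[0,0,0],60],[[0,0,0],[0,0,0],60],[[0,0,0],[0,0,0],60],[[0,0,0],[0,0,0],60],[[0,0,0],[0,0,0],60]]'

```text
time_s: 30.08
ee_pos: [472.9, 241.3, 164.9]
tool_rot: [[0.445, 0.878, 0.175], [0.818, -0.478, 0.32], [0.364, 0.001, -0.931]]
ft_force: [-0.0, 0.3, -0.1]
finger_gap: 0.597
```

Run:
```python
from h import *
import pickle
s=st(); print(toW(s['ee_pos']))
p=P('wrist');pickle.dump(p,open('w24.pkl','wb')); im=snap('wrist','w24'); show(im,'w24',s=1.5); print(proj(p,W(-14,0,73)))
u,v=proj(p,W(-14,0,73)).astype(int); x0=u-40;y0=v-30; print(x0,y0); show(im,'w24k',(x0,y0,x0+90,y0+90),6)
im=snap('side','s24'); show(im,'s24',(150,80,250,190),5.4)
im=snap('top','t24'); show(im,'t24',(90,150,250,260),5)
```

```text
t 30.08 p [472.9 241.3 164.9] F [-0.   0.3 -0.1] M [-0.35  0.15  0.  ] gap 0.597 q [-0.33  0.45 -0.08  2.1  -0.6   0.35 -0.35]
[-49.79868157  19.23584695 164.91394337]
[263.12820352 187.48431163]
223 157
```

View pics/w24.png

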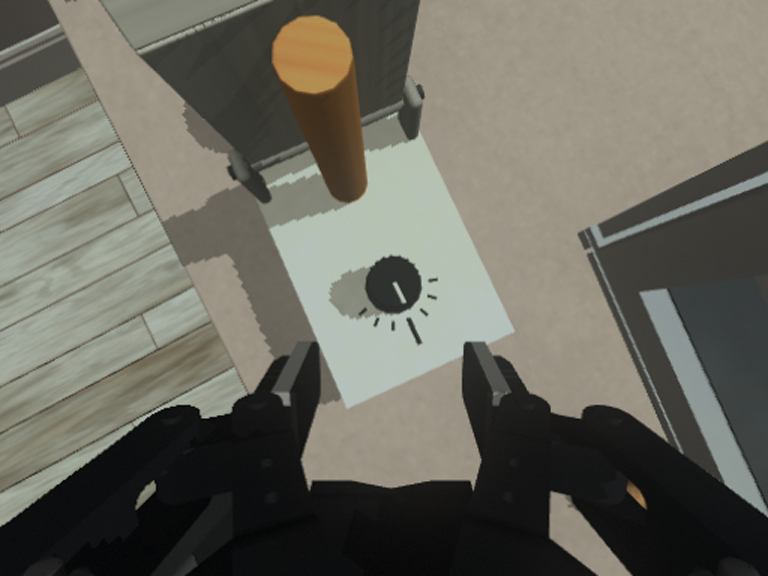

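View pics/w24k.png

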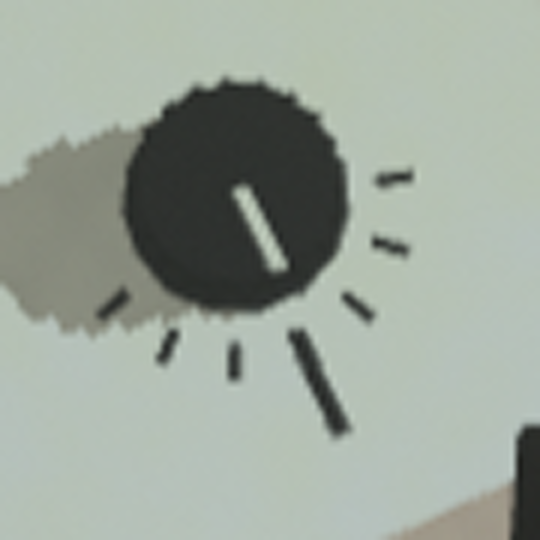

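View pics/s24.png

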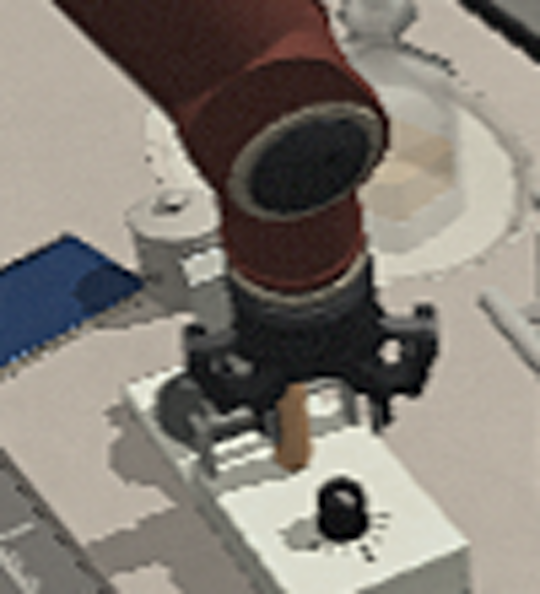

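View pics/t24.png

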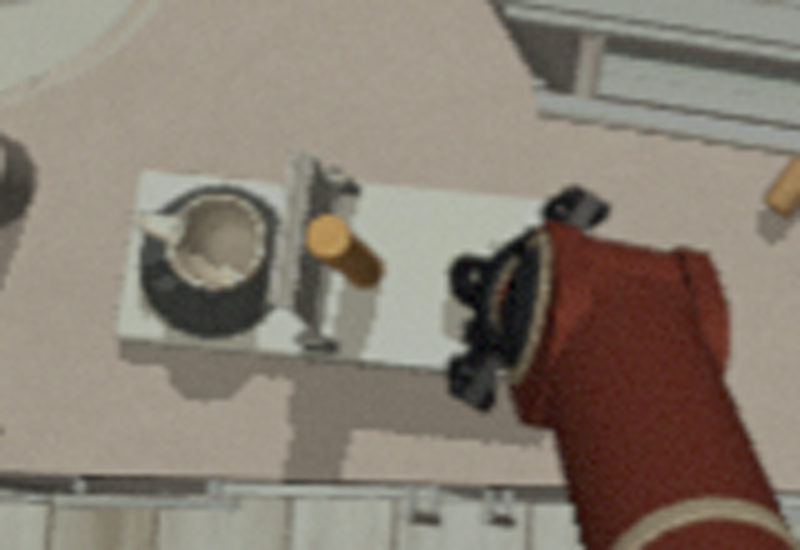

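Run:
```python
from h import *
import pickle
c=lambda a,b:(a/6+223,b/6+157)
p=pickle.load(open('w24.pkl','rb')); lineang(p,c(240,188),c(279,269),c(296,332),c(342,433))
# prop top from wrist & top cam ; guard top edge
tp=P('top')
X,e=tri(p,(312/1.5,52/1.5),tp,(329/5+90,236/5+150)); print('prop top',toW(X),e)
print(toW(onz(p,312/1.5,52/1.5,193)),toW(onz(tp,329/5+90,236/5+150,193)))
```

```text
line in [-14.6   0.4  73. ] out [-27.4   0.1  73. ] mark [-36.6   0.3  45. ] [-54.    0.3  45. ] ang line 0.021 mark -0.0 todo 0.021
prop top [ 47.45813147   1.96484239 194.4253032 ] 2.838296724116299
[ 48.7250515    0.39967717 193.        ] [ 47.63671607   3.19130854 193.        ]
```

Run:
```python
from plant import ctrl
print(ctrl.hand_in())
```

```text
the job is handed in; nothing more can be done
None
```

The job is done and handed in at about 30 s of the 61 s allowed. I took the middle-sized prop from its holder, lifted the guard along its arc with it and lowered it into the socket until the downward contact force reached about 5 N. I then released it and turned the knob clockwise in two grips, about 0.56 and 0.5 rad.

**Last checks:**
- **Knob:** the line is 0.02 rad from the long mark.
- **Prop:** its top is at about z 194 mm, against 193 expected when fully home. It leans about 10 mm back, with the guard resting on it.
- **Robot:** the gripper is clear and the wrist force is near zero; it stayed under about 8 N at every reading I took.
- **Other objects:** the cup looked unmoved in the last top picture. The jar, jigger and tongs were not in the close-up crops I checked at the end, though the arm's path kept clear of them.

**Disagreements:**
- **Prop top:** the wrist and top cameras put it about 3 mm apart.
- **First knob angle:** my first reading (1.15 rad to go) was about 0.08 rad off from what the first turn left. I re-measured before the second turn.
- **First reach:** my first approach to the prop ran into joint limits, so I backed off and took it from another angle without touching anything.

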